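# Push the blade box home between freshly glued rails

## Task

The two guide rails of the blade box's parking bay have just been glued down and must not be touched, neither by the box nor by you. With your fingertips or the outside of your fingers, line the walnut box up with the bay and push it along the bench down the lane between the rails until its far side rests squarely against the back stop; keep it flat on the bench, do not pick it up. Leave the mug and the offcut beside the bay alone, and take your hand away at the end.

Things in the scene. Friction and masses are not known exactly. Their poses are not given: they have to be found in the camera images.
- blade_box: closed walnut box, brass clasp on its near side, loose, 0.4 to 0.75 kg; the fixed lid does not open. Origin: middle of its underside; x points to the side that enters the bay, y left, z up. Upright walls from x = -77 (near face) to +73 mm (far face), y = -120 to +120 mm, up to z = 75 mm; lid above them to z = 88 mm, x = -79 to +74, y = -122 to +122 mm. Slides on the bench, stays where left.
- bay: the fixed parking bay, without a floor. Origin: on the bench, mid-mouth between the rails' near ends; x points down the lane, y left. Brown wooden back stop (24 x 190 x 36 mm) across the far end; its two black bumpers have faces at x = 200 mm and may be touched. Box home: its origin at x = 127 mm, y = 0, x axes parallel. Lane 260 mm wide inside: 10 mm from box wall to each rail.
- left_rail: pale wooden guide rail on the left (+y) of the lane, 18 mm wide, 22 mm high, 230 mm long from the mouth, rounded near end; freshly glued: must not be touched. Origin: on the bench, middle of its width, at its near end (bay frame 0, +139 mm); inner face at bay y = +130 mm, outer +148 mm.
- right_rail: the same on the right: origin at bay (0, -139 mm), inner face at bay y = -130 mm, outer -148 mm.
- mug: white mug, 78 mm across, 101 mm tall, with a handle to 58 mm from its axis, standing left of the left rail; not to be disturbed. Origin: middle of its underside.
- offcut: pale wood offcut, 85 x 50 x 36 mm, lying right of the right rail; not to be disturbed. Origin: middle of its underside.

How it is judged:
On the way:
1. the box's far side has entered the lane, between the rails (x of blade_box in the frame of bay above -0.055 m and y of blade_box in the frame of bay between -0.011 and 0.011 m and angle between the x axis of blade_box and the x axis of bay, either way round below 0.08 rad), for 0.05 s.
At the end, for the whole second after the job is handed in: The box stands flat and at rest on the bench, between the rails, its far face against the bumpers of the back stop (at most 6 mm short), its middle within 11 mm of the lane's centre line and its sides within 0.08 rad of the lane's direction (x of blade_box in the frame of bay between 0.121 and 0.132 m and y of blade_box in the frame of bay between -0.011 and 0.011 m and angle between the x axis of blade_box and the x axis of bay, either way round below 0.08 rad and height (world z) of blade_box below 0.004 m and angle between blade_box's own z axis and vertical below 0.03 rad and linear speed of blade_box below 0.01 m/s); the robot touches nothing.
It fails at once if the left rail is touched by the box, the robot or anything else (contact force between left_rail and anything else above 0.3 N).
It fails at once if the right rail is touched by the box, the robot or anything else (contact force between right_rail and anything else above 0.3 N).
It fails at once if the box is lifted off the bench (height (world z) of blade_box above 0.012 m).
It fails at once if the box is tipped (angle between blade_box's own z axis and vertical above 0.12 rad).
It fails at once if the mug or the offcut is disturbed (moved over 10 mm) (distance of any of mug, offcut from where it was at the start of the episode above 0.01 m).
It also fails if it takes over 72 s, if anything falls off the work surface, if the arm or the gripper's body presses on something with over 40 N, if the wrist force passes 120 N, or if a joint passes its speed limit or range.

## Robot

A 7-joint arm with a two-finger parallel gripper is mounted at the origin on a cart in front of the work surface, level with it; the furniture and walls round the work are solid. World frame = base frame: x ahead of the robot, y to its left, z up, the work surface at z = 0. Lengths are in m, angles in rad, forces in N, time in s.
With the tool pointing down it reaches from about 0.425 to 0.95 m from the base axis. Payload 16.7 kg.
Tool frame: the origin (TCP) lies at the centre of the arm's flange, where the gripper is bolted on; the fingertips stand 199 mm ahead of it and the grasp point (between the pads) lies 180 mm ahead of it (env.finger_overhang is the distance from the TCP to the fingertips, in m); y points along the fingers, z is the direction in which the jaws open and shut, and the axes are right-handed (so a half turn about y gives the same grasp; the last joint's range is limited). The gripper opens to 94 mm and grips with 3 to 60 N. Pads are 16 mm wide; open, the fingers measure 119 mm over their backs; the gripper's body (75 mm by 177 mm) begins 78 mm behind the grasp point.
Start: joints at [1.056, 0.426, 0.074, 1.606, -0.034, 1.111, -0.067], TCP at [0.241, -0.631, 0.405] pointing down, gripper open.
Joint ranges: [-2.85, 2.85], [-0.5, 2.14], [-1.23, 1.37], [0.21, 2.46], [-1.02, 4.16], [0.16, 2.05], [-2.73, 2.73]. Speed limits (rad/s): [1.89, 1.89, 2.39, 2.39, 3.01, 3.01, 3.01].

## Interface

Orientations are given as a unit quaternion [w, x, y, z].
In Python, from workcell import env, eyes, ticket gives the robot as it stands.
- The arm moves only by the tool jog_arm, never from a script. Its argument "commands" is a list of rows, each an object of numbers: "dx", "dy", "dz": the shift along the tool's x, y, z in m; "rx", "ry", "rz": the turn, a rotation vector about the tool's x, y, z in rad; "hand": the gripper's target within -1 to 1 (fully open at 1, half-way at 0, shut at -1). A call has exactly 5 rows; each row is the pose to reach, as a shift and turn from the pose commanded when the call began, along the tool's axes at that moment; what a row does not reach only later rows make up. A row lasts 1/12 s, in which the tool goes at most 41.7 mm and 7.16 degrees, less where a joint would pass 70% of its speed; a pose out of reach is approached as far as the arm can. A call with a gripper value outside its range is refused whole. The fingers move at their own pace and stop on an object; "squeeze" is the grip in N (left out, the last holds). Time passes only in rows, so rows that repeat a pose let the fingers close, or fill a call up. It gives the time, the measured TCP pose, the force and the opening at its end, in the units of the state.
- env.observe(): the state, without advancing time (a new reading comes with each control period).
- eyes.capture(name): name is "scene" or "top"; returns the picture (480x640x3 uint8, blue, green, red); there is no depth.
- eyes.camera_model(name): a dict with "mtx" (3x3 intrinsics, pixels), "distortion" ([k1, k2, p1, p2, k3] as OpenCV has them; the pictures are not rectified), "world_from_camera" (4x4, takes a point from camera to world coordinates). Camera axes: x right, y up, looking along -z (the intrinsics and any distortion apply to the point x, -y, -z); pixel columns grow to the right and rows downward; lengths in m; the calibration is good to about 2 mm. A picture is of the moment at which its call begins. camera_model takes no time and is no camera call.
- ticket.close_job(): hands the job in, once; it reports no verdict.
The state is a dict: "t": time; "q": joint angles; "dq": joint speeds; "joint_torque": joint torques, N m; "eef_pos": TCP position; "ee_rot": TCP orientation; "contact_force": force on the tool from outside, world axes, zero at the start; "torque": the same for the moment, N m; "width": finger opening in m.
Only numpy, scipy, OpenCV 4.12 (cv2) and the standard library are available. Lean on these libraries where they do the work, as an engineer would, in place of code of your own. Each camera call takes 0.05 s, during which the arm holds its last target.

## Working session

There is one attempt and no reset: what is moved stays moved. The work goes in short steps, Python scripts to look and compute and a tool call to move; the robot and the scene stay as the last step left them, time stands still between calls to the robot, and variables do not carry over. Pictures are saved under pics/ and viewed, and the job is handed in when it is done.

Besides the shell and the picture viewer there is one more tool, called as a command line: name --argument value ..., lists and objects as JSON in quotes. jog_arm: Moves the arm, as the interface text tells. Its arguments: {"type":"object","properties":{"commands":{"type":"array"},"squeeze":{"type":"number"}},"required":["commands"]}

```bash
mkdir -p pics; ls; python3 - <<'E'
from workcell import env, eyes, ticket
import cv2,numpy as np
np.set_printoptions(precision=4,suppress=True)
for n in("scene","top"):
    cv2.imwrite(f"pics/{n}0.png",eyes.capture(n)); m=eyes.camera_model(n); print(n,m)
print(env.observe(), env.finger_overhang)
E
```

```text
pics
scene {'mtx': array([[608.9973,   0.    , 319.71  ],
       [  0.    , 608.9973, 219.5562],
       [  0.    ,   0.    ,   1.    ]]), 'distortion': array([0.0322, 0.    , 0.    , 0.    , 0.    ]), 'world_from_camera': array([[-0.8678,  0.2909, -0.4028,  0.044 ],
       [-0.4967, -0.4879,  0.7178,  0.9948],
       [ 0.0123,  0.823 ,  0.5679,  0.813 ],
       [ 0.    ,  0.    ,  0.    ,  1.    ]])}
top {'mtx': array([[555.0568,   0.    , 315.0566],
       [  0.    , 555.0568, 238.0247],
       [  0.    ,   0.    ,   1.    ]]), 'distortion': array([-0.0988,  0.    ,  0.    ,  0.    ,  0.    ]), 'world_from_camera': array([[-0.3482,  0.8133, -0.4662,  0.0618],
       [-0.9374, -0.3033,  0.1712,  0.1976],
       [-0.0022,  0.4966,  0.868 ,  1.0837],
       [ 0.    ,  0.    ,  0.    ,  1.    ]])}
{'t': 0.1, 'q': array([ 1.0565,  0.4267,  0.0739,  1.6065, -0.0341,  1.1108, -0.067 ]), 'dq': array([-0.0001, -0.0022,  0.0015, -0.0013,  0.0012, -0.0012, -0.0013]), 'joint_torque': array([  0.0065, -93.7469,   3.6759, -45.5036,  -0.0486,   0.0169,
         0.0001]), 'eef_pos': array([ 0.2407, -0.6304,  0.4041]), 'ee_rot': array([ 0.1281, -0.1284,  0.6958, -0.695 ]), 'contact_force': array([-0.0804,  0.1859,  0.1208]), 'torque': array([-0.1006, -0.0122, -0.0317]), 'width': 0.09394613532873755} 0.1992
```

View pics/scene0.png

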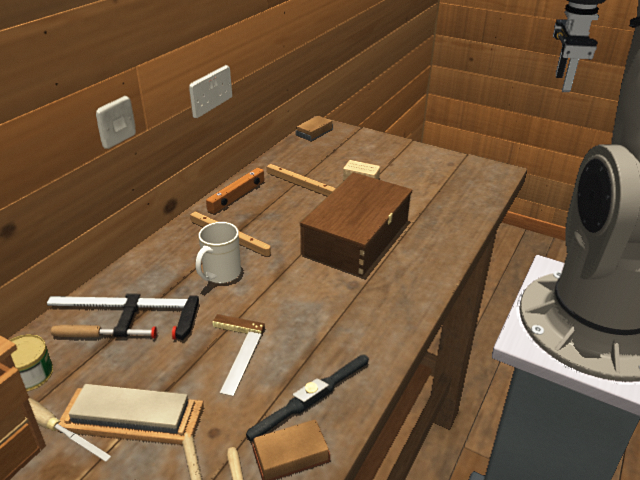

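View pics/top0.png

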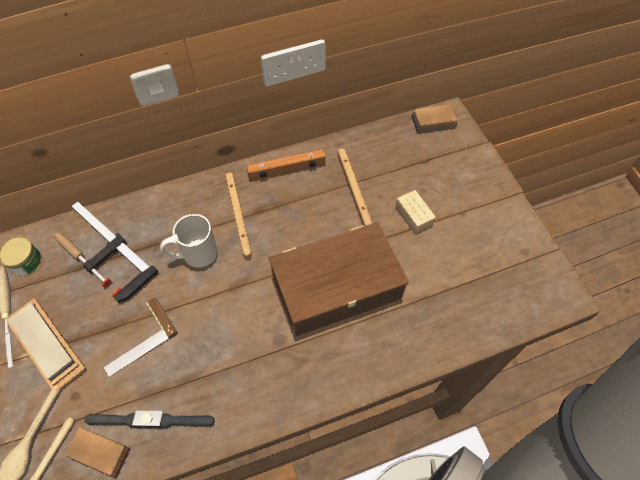

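Scene: box with its clasp facing the robot, lid corners in "top" near (270,257), (377,223), (407,285), (292,320). Rails at (229,174)-(248,256) and (341,150)-(370,224). Stop at (248..326,165). Next I'll segment these and measure them.

```bash
cat > h.py <<'E'
import cv2,numpy as np
from workcell import env,eyes,ticket
np.set_printoptions(precision=4,suppress=True)
def ray(n,uv):
    m=eyes.camera_model(n);p=cv2.undistortPointsIter(np.float64(uv).reshape(-1,1,2),m["mtx"],m["distortion"],None,None,(3,50,1e-9)).reshape(-1,2)
    T=m["world_from_camera"];d=np.c_[p[:,0],-p[:,1],-np.ones(len(p))]@T[:3,:3].T
    return T[:3,3],d
def on(n,uv,z):
    o,d=ray(n,uv);return o+d*((z-o[2])/d[:,2])[:,None]
def proj(n,P):
    m=eyes.camera_model(n);T=m["world_from_camera"];c=(np.asarray(P)-T[:3,3])@T[:3,:3];c=c*[1,-1,-1]
    return cv2.projectPoints(c.reshape(-1,1,3),np.zeros(3),np.zeros(3),m["mtx"],m["distortion"])[0].reshape(-1,2)
E
python3 - <<'E'
import cv2
a=cv2.imread("pics/top0.png")
cv2.imwrite("pics/z1.png",cv2.resize(a[130:345,210:450],None,fx=3.3,fy=2.79*1,interpolation=cv2.INTER_CUBIC)) if 0 else cv2.imwrite("pics/z1.png",cv2.resize(a[140:340,215:445],None,fx=3,fy=3,interpolation=cv2.INTER_CUBIC))
b=cv2.imread("pics/scene0.png")
cv2.imwrite("pics/z2.png",cv2.resize(b[150:290,180:430],None,fx=3,fy=3,interpolation=cv2.INTER_CUBIC))
E
```

```text
(no output)
```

View pics/z1.png

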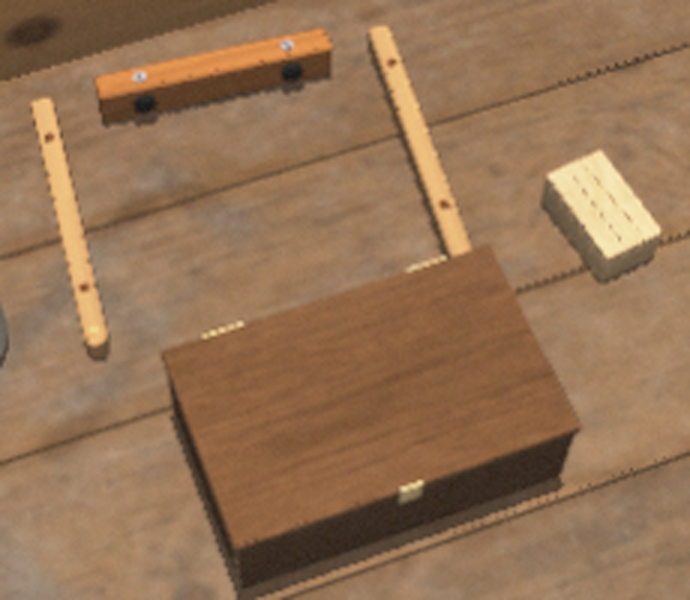

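View pics/z2.png

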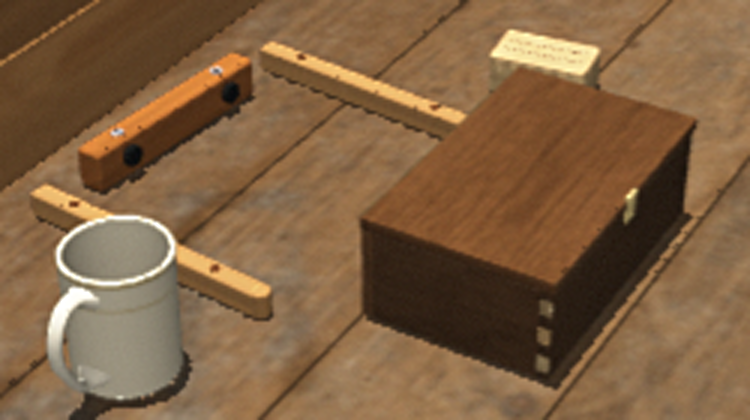

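```bash
cat > meas.py <<'E'
from h import *
# lid corners FL FR NR NL zoom px
def z1(p): return (np.float64(p)+.5)/3-.5+[215,140]
def z2(p): return (np.float64(p)+.5)/3-.5+[180,150]
if __name__=="__main__":
    for n,c in (("top",z1([(164,355),(489,247),(580,430),(236,547)])),("scene",z2([(362,220),(522,68),(696,122),(555,287)]))):
        # scene order: FL, FR, NR, NL
        P=on(n,c,.088);print(n,P)
        print(" sizes",[np.linalg.norm(P[i]-P[(i+1)%4]) for i in range(4)])
        x=(P[0]+P[1]-P[2]-P[3]);x/=np.linalg.norm(x);y=P[0]+P[3]-P[1]-P[2];y/=np.linalg.norm(y)
        print(" centre",P.mean(0),"yaw x",np.degrees(np.arctan2(x[1],x[0])),"yaw y-90",np.degrees(np.arctan2(y[1],y[0]))-90)
    for n in("top","scene"):
        im=cv2.imread(f"pics/{n}0.png");h=cv2.cvtColor(im,cv2.COLOR_BGR2HSV)
        m=cv2.inRange(h,(10,80,175),(25,170,255))
        k,l,s,_=cv2.connectedComponentsWithStats(m)
        for i in range(1,k):
            if s[i,4]>150:
                ys,xs=np.where(l==i);pts=np.c_[xs,ys].astype(float)
                P=on(n,pts,.022)[:,:2];c=P.mean(0);u,sv,v=np.linalg.svd(P-c,full_matrices=0);d=v[0]*np.sign(v[0][0]);t=(P-c)@d;w=(P-c)@np.r_[-d[1],d[0]]
                print(n,s[i],"c",c,"yaw",np.degrees(np.arctan2(d[1],d[0])),"t",t.min(),t.max(),"w",np.percentile(w,[2,98]),"ends",c+d*t.min(),c+d*t.max())
E
python3 meas.py
```

```text
top [[ 0.5852  0.1044  0.088 ]
 [ 0.587  -0.1357  0.088 ]
 [ 0.436  -0.1355  0.088 ]
 [ 0.4382  0.1043  0.088 ]]
 sizes [np.float64(0.24003587315847355), np.float64(0.15093810417272255), np.float64(0.2398158764758085), np.float64(0.147094606480558)]
 centre [ 0.5116 -0.0156  0.088 ] yaw x -0.023071776854953194 yaw y-90 -0.04356261394312355
scene [[ 0.5866  0.11    0.088 ]
 [ 0.5869 -0.1333  0.088 ]
 [ 0.4375 -0.1289  0.088 ]
 [ 0.4373  0.1108  0.088 ]]
 sizes [np.float64(0.24328760592217694), np.float64(0.14946613065281214), np.float64(0.23964709161649617), np.float64(0.14930353537349642)]
 centre [ 0.5121 -0.0104  0.088 ] yaw x -1.0065527707079334 yaw y-90 0.07147391571629669
top [415 105  42  19 535] c [ 0.8678 -0.4272] yaw 75.36772618933821 t -0.04974253323614431 0.050461747351441405 w [-0.026  0.026] ends [ 0.8552 -0.4753] [ 0.8805 -0.3784]
top [247 149  79  23 593] c [ 0.8585 -0.021 ] yaw 84.47856687509076 t -0.09581162443873277 0.09491746861592477 w [-0.0115  0.0113] ends [ 0.8493 -0.1164] [0.8677 0.0734]
top [338 148  34  78 586] c [ 0.7309 -0.1469] yaw -5.491136169145392 t -0
[... 1955 characters left out ...]
] [0.8496 0.5383]
scene [  0 336  45  48 996] c [0.8463 0.6031] yaw -35.5323151232886 t -0.05865989804105317 0.05503126909327309 w [-0.0332  0.0324] ends [0.7985 0.6372] [0.8911 0.5711]
scene [  29  388  174   92 1980] c [0.5752 0.6228] yaw 17.325219224383037 t -0.13339534142539225 0.18061671527049133 w [-0.0647  0.0534] ends [0.4479 0.5831] [0.7477 0.6766]
scene [255 423  51  35 758] c [0.3704 0.5259] yaw 53.22520065069283 t -0.04490801514368956 0.036667890721591795 w [-0.0134  0.0177] ends [0.3435 0.4899] [0.3924 0.5553]
scene [227 447  16  33 315] c [0.4041 0.5943] yaw -42.585748417920875 t -0.027505166962558603 0.027992239745185978 w [-0.0064  0.0066] ends [0.3839 0.6129] [0.4248 0.5754]
```

```bash
cat > go.py <<'E'
from h import *
import sys
from scipy.spatial.transform import Rotation as R
# usage: x y ztip yawdeg(of tool z axis) [lean rad about jaw axis]
def pose(s=None):
    s=s or env.observe();q=s["ee_rot"];return s["eef_pos"],R.from_quat([q[1],q[2],q[3],q[0]]),s
def target(x,y,zt,yaw,lean=0.):
    a=np.radians(yaw);z=np.array([np.cos(a),np.sin(a),0]);yy=np.array([0,0,-1.]);xx=np.cross(yy,z)
    r=R.from_matrix(np.c_[xx,yy,z])*R.from_rotvec([0,0,lean])
    tip=np.array([x,y,zt]);return tip-r.apply([0,.1992,0]),r
def delta(x,y,zt,yaw,lean=0.):
    p,r,s=pose();tp,tr=target(x,y,zt,yaw,lean)
    return r.inv().apply(tp-p),(r.inv()*tr).as_rotvec()
if __name__=="__main__":
    p,r,s=pose();M=r.as_matrix()
    print("t",s["t"],"pos",p,"tip",p+r.apply([0,.1992,0]),"F",s["contact_force"]);print("yaw z",np.degrees(np.arctan2(M[1,2],M[0,2])),"lean/tilt",M[:,1]);print(M)
    if len(sys.argv)>1:
        d,w=delta(*map(float,sys.argv[1:]));print("d",d,"rot",w,"deg",np.degrees(np.linalg.norm(w)))
E
python3 go.py 0.505 -0.22 0.2 0; python3 go.py 0.505 -0.22 0.2 180
```

```text
t 0.1 pos [ 0.2407 -0.6304  0.4041] tip [ 0.2406 -0.6302  0.2049] F [-0.0804  0.1859  0.1208]
yaw z -69.10173990512939 lean/tilt [-0.0005  0.001  -1.    ]
[[-0.9342 -0.0005  0.3567]
 [-0.3567  0.001  -0.9342]
 [ 0.0001 -1.     -0.0011]]
d [-0.3933  0.0051 -0.2892] rot [ 0.0011 -1.2061 -0.0006] deg 69.1017636034787
t 0.1 pos [ 0.2407 -0.6304  0.4041] tip [ 0.2406 -0.6302  0.2049] F [-0.0804  0.1859  0.1208]
yaw z -69.10173990512939 lean/tilt [-0.0005  0.001  -1.    ]
[[-0.9342 -0.0005  0.3567]
 [-0.3567  0.001  -0.9342]
 [ 0.0001 -1.     -0.0011]]
d [-0.3933  0.0051 -0.2892] rot [0.0007 1.9355 0.0012] deg 110.89827674116786
```

jog_arm --commands '[{"dx": -0.028,"dz": -0.02,"ry": -0.08},{"dx": -0.056,"dz": -0.04,"ry": -0.16},{"dx": -0.084,"dz": -0.06,"ry": -0.24},{"dx": -0.112,"dz": -0.08,"ry": -0.32},{"dx": -0.14,"dz": -0.1,"ry": -0.4}]'

```text
invalid input
```

```bash
python3 go.py 0.505 -0.22 0.18 0
```

```text
t 0.1 pos [ 0.2407 -0.6304  0.4041] tip [ 0.2406 -0.6302  0.2049] F [-0.0804  0.1859  0.1208]
yaw z -69.10173990512939 lean/tilt [-0.0005  0.001  -1.    ]
[[-0.9342 -0.0005  0.3567]
 [-0.3567  0.001  -0.9342]
 [ 0.0001 -1.     -0.0011]]
d [-0.3933  0.0251 -0.2891] rot [ 0.0011 -1.2061 -0.0006] deg 69.1017636034787
```

jog_arm --commands '[{"dx": -0.028,"dy": 0,"dz": -0.02,"rx": 0,"ry": -0.08,"rz": 0,"hand": 1},{"dx": -0.056,"dy": 0,"dz": -0.04,"rx": 0,"ry": -0.16,"rz": 0,"hand": 1},{"dx": -0.084,"dy": 0,"dz": -0.06,"rx": 0,"ry": -0.24,"rz": 0,"hand": 1},{"dx": -0.112,"dy": 0,"dz": -0.08,"rx": 0,"ry": -0.32,"rz": 0,"hand": 1},{"dx": -0.14,"dy": 0,"dz": -0.1,"rx": 0,"ry": -0.4,"rz": 0,"hand": 1}]'

```text
t: 0.52
eef_pos: [0.3365, -0.4857, 0.4044]
ee_rot: [0.265, -0.265, 0.656, -0.655]
contact_force: [0.3, 0.0, 0.3]
width: 0.0944
```

```bash
python3 go.py 0.505 -0.22 0.18 0
```

```text
t 0.5167 pos [ 0.3365 -0.4857  0.4044] tip [ 0.3364 -0.4856  0.2052] F [0.3312 0.0376 0.2943]
yaw z -45.96288037781239 lean/tilt [-0.0003  0.0003 -1.    ]
[[-0.7189 -0.0003  0.6951]
 [-0.6951  0.0003 -0.7189]
 [ 0.     -1.     -0.0004]]
d [-0.3058  0.0253 -0.0738] rot [ 0.0004 -0.8022 -0.0001] deg 45.962886176017804
```

jog_arm --commands '[{"dx": -0.03,"dy": 0,"dz": -0.007,"rx": 0,"ry": -0.08,"rz": 0,"hand": 1},{"dx": -0.06,"dy": 0,"dz": -0.014,"rx": 0,"ry": -0.16,"rz": 0,"hand": 1},{"dx": -0.09,"dy": 0,"dz": -0.021,"rx": 0,"ry": -0.24,"rz": 0,"hand": 1},{"dx": -0.12,"dy": 0,"dz": -0.028,"rx": 0,"ry": -0.32,"rz": 0,"hand": 1},{"dx": -0.15,"dy": 0,"dz": -0.036,"rx": 0,"ry": -0.4,"rz": 0,"hand": 1}]'

```text
t: 0.93
eef_pos: [0.4198, -0.356, 0.4045]
ee_rot: [0.39, -0.39, 0.59, -0.59]
contact_force: [0.1, -0.1, -0.6]
width: 0.0937
```

```bash
python3 go.py 0.505 -0.21 0.12 0
```

```text
t 0.9333 pos [ 0.4198 -0.356   0.4045] tip [ 0.4197 -0.356   0.2053] F [ 0.146  -0.1291 -0.559 ]
yaw z -23.04338703446562 lean/tilt [-0.0002  0.0002 -1.    ]
[[-0.3914 -0.0002  0.9202]
 [-0.9202  0.0002 -0.3914]
 [-0.0001 -1.     -0.0003]]
d [-0.1677  0.0853  0.0213] rot [ 0.0003 -0.4022 -0.0001] deg 23.043392802220136
```

jog_arm --commands '[{"dx": -0.033,"dy": 0.017,"dz": 0.004,"rx": 0,"ry": -0.08,"rz": 0,"hand": 1},{"dx": -0.066,"dy": 0.034,"dz": 0.008,"rx": 0,"ry": -0.16,"rz": 0,"hand": 1},{"dx": -0.1,"dy": 0.051,"dz": 0.012,"rx": 0,"ry": -0.24,"rz": 0,"hand": 1},{"dx": -0.134,"dy": 0.068,"dz": 0.016,"rx": 0,"ry": -0.32,"rz": 0,"hand": 1},{"dx": -0.168,"dy": 0.085,"dz": 0.021,"rx": 0,"ry": -0.402,"rz": 0,"hand": 1}]'

```text
t: 1.35
eef_pos: [0.5051, -0.2098, 0.3189]
ee_rot: [0.5, -0.5, 0.5, -0.5]
contact_force: [0.9, -1.1, -0.0]
width: 0.0942
```

```bash
python3 go.py 0.505 -0.185 0.03 0; python3 - <<'E'
from h import *
a=eyes.capture("top");b=eyes.capture("scene");cv2.imwrite("pics/t1.png",a);cv2.imwrite("pics/s1.png",b)
E
```

```text
t 1.35 pos [ 0.5051 -0.2098  0.3189] tip [ 0.5051 -0.2098  0.1197] F [ 0.945  -1.1473 -0.0477]
yaw z -0.027747040830429583 lean/tilt [ 0.      0.0001 -1.    ]
[[-0.0005  0.      1.    ]
 [-1.      0.0001 -0.0005]
 [-0.0001 -1.      0.    ]]
d [-0.0248  0.0897 -0.0002] rot [-0.     -0.0005 -0.0001] deg 0.02872007771985332
```

View pics/t1.png

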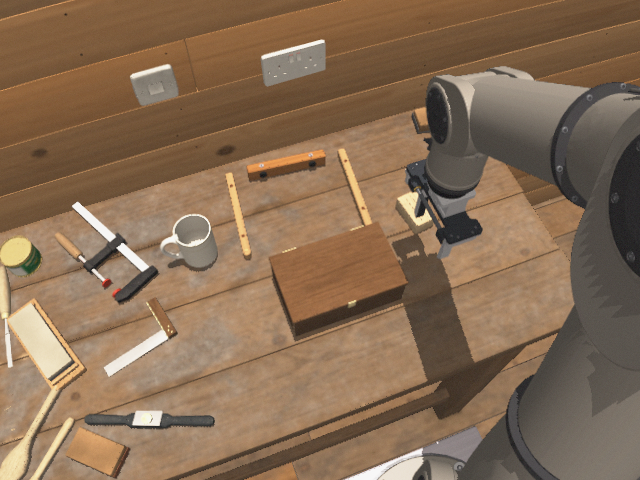

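jog_arm --commands '[{"dx": -0.01,"dy": 0.015,"dz": -0.002,"rx": 0,"ry": 0,"rz": 0,"hand": 1},{"dx": -0.02,"dy": 0.035,"dz": -0.004,"rx": 0,"ry": 0,"rz": 0,"hand": 1},{"dx": -0.025,"dy": 0.055,"dz": -0.005,"rx": 0,"ry": 0,"rz": 0,"hand": 1},{"dx": -0.025,"dy": 0.075,"dz": -0.005,"rx": 0,"ry": 0,"rz": 0,"hand": 1},{"dx": -0.025,"dy": 0.09,"dz": -0.005,"rx": 0,"ry": 0,"rz": 0,"hand": 1}]'

```text
t: 1.87
eef_pos: [0.4994, -0.1862, 0.2283]
ee_rot: [0.499, -0.499, 0.501, -0.501]
contact_force: [0.3, 0.2, -0.6]
width: 0.094
```

```bash
python3 go.py 0.500 -0.155 0.03 0; python3 - <<'E'
from h import *
a=eyes.capture("top");b=eyes.capture("scene");cv2.imwrite("pics/t2.png",cv2.resize(a[140:340,215:480],None,fx=3,fy=3));cv2.imwrite("pics/s2.png",cv2.resize(b[80:290,180:430],None,fx=2.8,fy=2.8))
E
```

```text
t 1.8667 pos [ 0.4994 -0.1862  0.2283] tip [ 0.4992 -0.1861  0.0291] F [ 0.3262  0.2037 -0.6448]
yaw z -0.2414011519510867 lean/tilt [-0.0012  0.0004 -1.    ]
[[-0.0042 -0.0012  1.    ]
 [-1.      0.0004 -0.0042]
 [-0.0004 -1.     -0.0012]]
d [-0.0312 -0.0009  0.0004] rot [ 0.0012 -0.0042 -0.0004] deg 0.25114108633644655
```

View pics/t2.png

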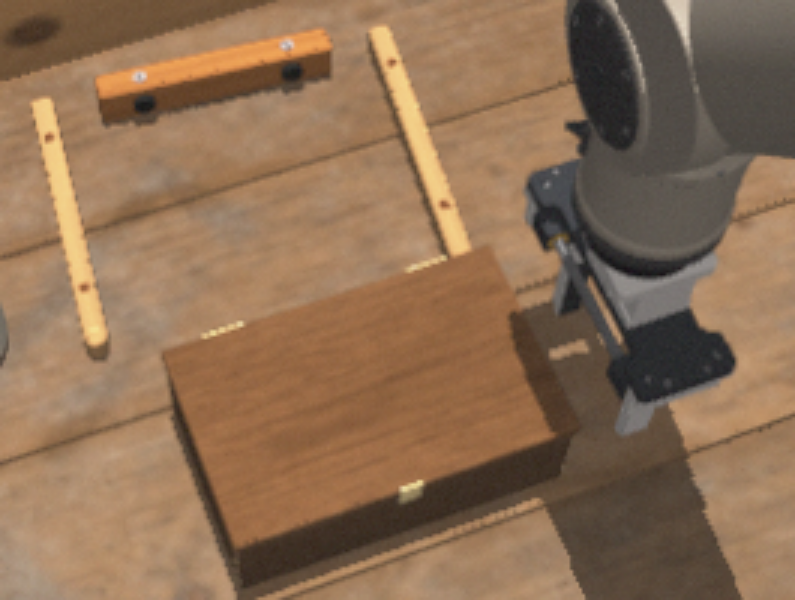

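View pics/s2.png

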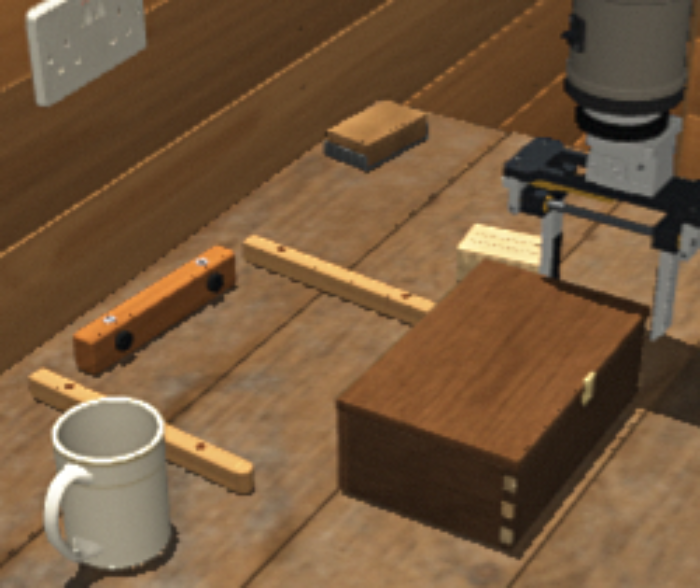

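jog_arm --commands '[{"dx": -0.01,"dy": 0,"dz": -0.001,"rx": 0,"ry": 0,"rz": 0,"hand": 1},{"dx": -0.02,"dy": 0,"dz": -0.002,"rx": 0,"ry": 0,"rz": 0,"hand": 1},{"dx": -0.027,"dy": 0,"dz": -0.003,"rx": 0,"ry": 0,"rz": 0,"hand": 1},{"dx": -0.031,"dy": 0,"dz": -0.004,"rx": 0,"ry": 0,"rz": 0,"hand": 1},{"dx": -0.034,"dy": 0,"dz": -0.004,"rx": 0,"ry": 0,"rz": 0,"hand": 1}]'

```text
t: 2.38
eef_pos: [0.4961, -0.1513, 0.2304]
ee_rot: [-0.499, 0.499, -0.5, 0.501]
contact_force: [-0.6, 1.1, -0.2]
width: 0.0939
```

```bash
python3 go.py 0.4955 -0.140 0.03 -1
```

```text
t 2.3833 pos [ 0.4961 -0.1513  0.2304] tip [ 0.4963 -0.1514  0.0312] F [-0.6332  1.0953 -0.1554]
yaw z -0.17430189803739 lean/tilt [ 0.0009 -0.0003 -1.    ]
[[-0.003   0.0009  1.    ]
 [-1.     -0.0003 -0.003 ]
 [ 0.0003 -1.      0.0009]]
d [-0.0113  0.0012 -0.0006] rot [-0.0009  0.0144  0.0003] deg 0.8275936389388763
```

jog_arm --commands '[{"dx": -0.003,"dy": 0,"dz": 0,"rx": 0,"ry": 0.008,"rz": 0,"hand": 1},{"dx": -0.007,"dy": 0,"dz": 0,"rx": 0,"ry": 0.018,"rz": 0,"hand": 1},{"dx": -0.011,"dy": 0,"dz": 0,"rx": 0,"ry": 0.028,"rz": 0,"hand": 1},{"dx": -0.015,"dy": 0,"dz": 0,"rx": 0,"ry": 0.038,"rz": 0,"hand": 1},{"dx": -0.019,"dy": 0,"dz": 0,"rx": 0,"ry": 0.048,"rz": 0,"hand": 1}]'

```text
t: 2.8
eef_pos: [0.4961, -0.1334, 0.2298]
ee_rot: [-0.486, 0.487, -0.513, 0.513]
contact_force: [-1.5, -5.3, 3.3]
width: 0.094
```

```bash
python3 go.py 0.4955 -0.116 0.03 -5.4; python3 - <<'E'
from h import *
a=eyes.capture("top");cv2.imwrite("pics/t3.png",cv2.resize(a[140:340,215:480],None,fx=3,fy=3))
E
```

```text
t 2.8 pos [ 0.4961 -0.1334  0.2298] tip [ 0.4961 -0.1334  0.0306] F [-1.4537 -5.2839  3.2845]
yaw z -3.074167611006913 lean/tilt [-0.0002 -0.0004 -1.    ]
[[-0.0536 -0.0002  0.9986]
 [-0.9986 -0.0004 -0.0536]
 [ 0.0004 -1.     -0.0002]]
d [-0.0173  0.0005 -0.0015] rot [0.0002 0.0406 0.0004] deg 2.3259948736705636
```

View pics/t3.png

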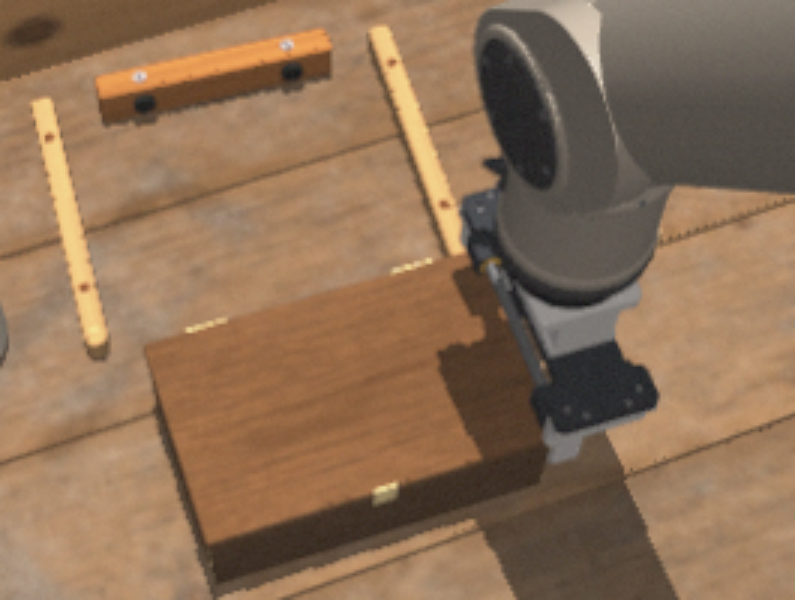

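The box is sliding left and turning with the hand: its left lid corners are now at zoom px (146,350) and (207,543). I'll continue.

jog_arm --commands '[{"dx": -0.003,"dy": 0,"dz": 0,"rx": 0,"ry": 0.01,"rz": 0,"hand": 1},{"dx": -0.007,"dy": 0,"dz": 0,"rx": 0,"ry": 0.02,"rz": 0,"hand": 1},{"dx": -0.01,"dy": 0,"dz": 0,"rx": 0,"ry": 0.03,"rz": 0,"hand": 1},{"dx": -0.012,"dy": 0,"dz": 0,"rx": 0,"ry": 0.041,"rz": 0,"hand": 1},{"dx": -0.014,"dy": 0,"dz": 0,"rx": 0,"ry": 0.041,"rz": 0,"hand": 1}]'

```text
t: 3.27
eef_pos: [0.4969, -0.1192, 0.2297]
ee_rot: [0.476, -0.476, 0.523, -0.523]
contact_force: [-1.9, -4.6, 3.0]
width: 0.0937
```

```bash
python3 go.py 0.4955 -0.116 0.03 -5.4; python3 - <<'E'
from h import *
a=eyes.capture("top");b=eyes.capture("scene");cv2.imwrite("pics/t4r.png",a);cv2.imwrite("pics/s4r.png",b)
cv2.imwrite("pics/t4.png",cv2.resize(a[140:340,215:480],None,fx=3,fy=3,interpolation=2));cv2.imwrite("pics/s4.png",cv2.resize(b[150:290,180:430],None,fx=3,fy=3,interpolation=2))
E
```

```text
t 3.2667 pos [ 0.4969 -0.1192  0.2297] tip [ 0.4968 -0.1192  0.0305] F [-1.8867 -4.6236  3.0406]
yaw z -5.385089536354095 lean/tilt [-0.0002 -0.     -1.    ]
[[-0.0938 -0.0002  0.9956]
 [-0.9956 -0.     -0.0938]
 [ 0.0001 -1.     -0.0002]]
d [-0.0031  0.0005 -0.0017] rot [0.0002 0.0003 0.0001] deg 0.018451843649497614
```

View pics/t4.png

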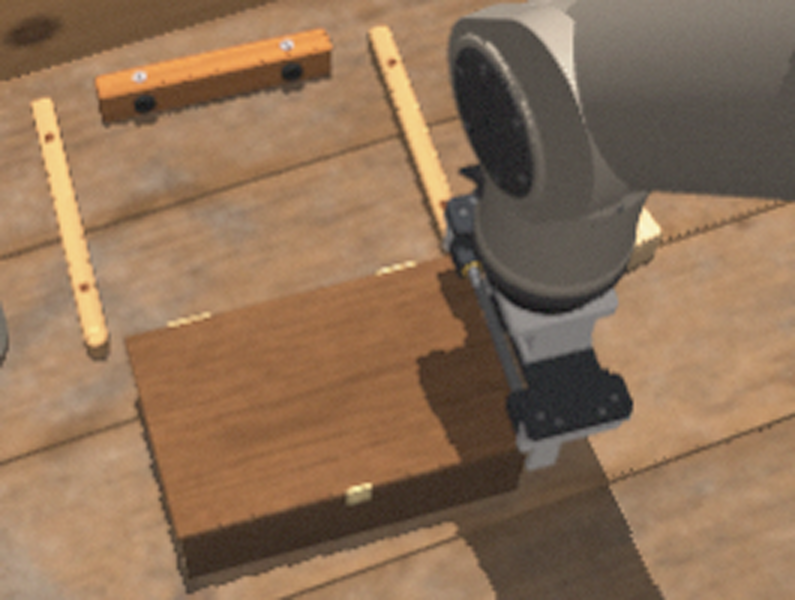

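View pics/s4.png

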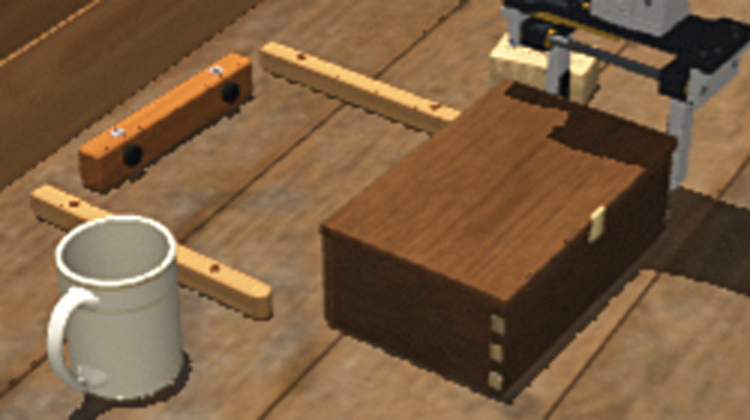

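```bash
cat > bx.py <<'E'
from h import *
BAY={"top":(np.array([.632,.002]),-5.42),"scene":(np.array([.633,.004]),-5.42)}
def tobay(n,P):
    o,a=BAY[n];a=np.radians(a);d=P[:,:2]-o;x=np.array([np.cos(a),np.sin(a)]);return np.c_[d@x,d@[-x[1],x[0]]]
L=np.array([[.074,.122],[.074,-.122],[-.079,-.122],[-.079,.122]])
def fit(n,uv,idx):
    B=tobay(n,on(n,uv,.088));l=L[idx];lc=l-l.mean(0);bc=B-B.mean(0)
    th=np.arctan2((lc[:,0]*bc[:,1]-lc[:,1]*bc[:,0]).sum(),(lc*bc).sum());c,s=np.cos(th),np.sin(th)
    t=B.mean(0)-np.array([[c,-s],[s,c]])@l.mean(0);res=B-(l@np.array([[c,-s],[s,c]]).T+t)
    print(n,"box in bay",t,"deg",np.degrees(th),"res mm",(res*1e3).round(1).tolist())
E
python3 - <<'E'
from bx import *
from meas import z1,z2
fit("top",z1([(164,355),(489,247),(580,430),(236,547)]),[0,1,2,3])
fit("scene",z2([(362,220),(522,68),(696,122),(555,287)]),[0,1,2,3])
fit("top",z1([(126,338),(178,538)]),[0,3])
fit("scene",z2([(322,230),(508,82),(677,146),(506,298)]),[0,1,2,3])
E
```

```text
top box in bay [-0.1157 -0.0287] deg 5.38218097405094 res mm [[-2.7, -2.2], [-1.2, 1.9], [0.8, 2.2], [3.2, -1.8]]
scene box in bay [-0.1165 -0.0255] deg 5.190186263131583 res mm [[-2.3, -1.6], [-1.1, -0.8], [2.1, 3.4], [1.3, -1.1]]
top box in bay [-0.108  -0.0032] deg 0.6874537697617186 res mm [[-1.3, -0.0], [1.3, 0.0]]
scene box in bay [-0.1098  0.0038] deg 0.7020525949938202 res mm [[-4.0, 0.3], [-1.5, 1.0], [0.6, 6.6], [4.9, -7.9]]
```

jog_arm --commands '[{"dx": -0.003,"dy": 0,"dz": 0,"rx": 0,"ry": 0,"rz": 0,"hand": 1},{"dx": -0.004,"dy": 0,"dz": 0,"rx": 0,"ry": 0,"rz": 0,"hand": 1},{"dx": -0.004,"dy": 0,"dz": 0,"rx": 0,"ry": 0,"rz": 0,"hand": 1},{"dx": 0.01,"dy": 0,"dz": 0,"rx": 0,"ry": 0,"rz": 0,"hand": 1},{"dx": 0.03,"dy": 0,"dz": 0,"rx": 0,"ry": 0,"rz": 0,"hand": 1}]'

```text
t: 3.78
eef_pos: [0.4946, -0.1477, 0.2298]
ee_rot: [0.477, -0.477, 0.522, -0.522]
contact_force: [0.9, -0.5, -0.1]
width: 0.0938
```

```bash
python3 go.py 0.46 -0.20 0.16 -5.4
```

```text
t 3.7833 pos [ 0.4946 -0.1477  0.2298] tip [ 0.4948 -0.1475  0.0306] F [ 0.8562 -0.4935 -0.1173]
yaw z -5.157703229588992 lean/tilt [ 0.0008  0.0012 -1.    ]
[[-0.0899  0.0008  0.996 ]
 [-0.996   0.0012 -0.0899]
 [-0.0012 -1.      0.0007]]
d [ 0.055  -0.1295 -0.0297] rot [-0.0007  0.0042 -0.0012] deg 0.25563524455192865
```

jog_arm --commands '[{"dx": 0.03,"dy": 0,"dz": 0,"rx": 0,"ry": 0,"rz": 0,"hand": 1},{"dx": 0.055,"dy": -0.03,"dz": 0,"rx": 0,"ry": 0,"rz": 0,"hand": 1},{"dx": 0.055,"dy": -0.065,"dz": 0,"rx": 0,"ry": 0,"rz": 0,"hand": 1},{"dx": 0.055,"dy": -0.1,"dz": 0,"rx": 0,"ry": 0,"rz": 0,"hand": 1},{"dx": 0.055,"dy": -0.13,"dz": 0,"rx": 0,"ry": 0,"rz": 0,"hand": 1}]'

```text
t: 4.2
eef_pos: [0.489, -0.2041, 0.3618]
ee_rot: [-0.476, 0.476, -0.523, 0.523]
contact_force: [0.8, 0.2, 0.7]
width: 0.0937
```

```bash
python3 go.py 0.43 0 0.16 -95.4; python3 - <<'E'
from h import *
a=eyes.capture("top");b=eyes.capture("scene");cv2.imwrite("pics/t5r.png",a);cv2.imwrite("pics/s5r.png",b)
cv2.imwrite("pics/t5.png",cv2.resize(a[170:340,225:405],None,fx=4,fy=3.5*4/3.5,interpolation=2)[:600]);cv2.imwrite("pics/s5.png",cv2.resize(b[160:290,270:430],None,fx=4.5,fy=4.5,interpolation=2))
E
```

```text
t 4.2 pos [ 0.489  -0.2041  0.3618] tip [ 0.4893 -0.2039  0.1626] F [0.7703 0.1673 0.6656]
yaw z -5.369944119989962 lean/tilt [ 0.0011  0.0006 -1.    ]
[[-0.0936  0.0011  0.9956]
 [-0.9956  0.0006 -0.0936]
 [-0.0007 -1.      0.0011]]
d [-0.1976  0.0026 -0.0779] rot [-0.0003  1.5713 -0.0014] deg 90.03009990076004
```

View pics/t5.png

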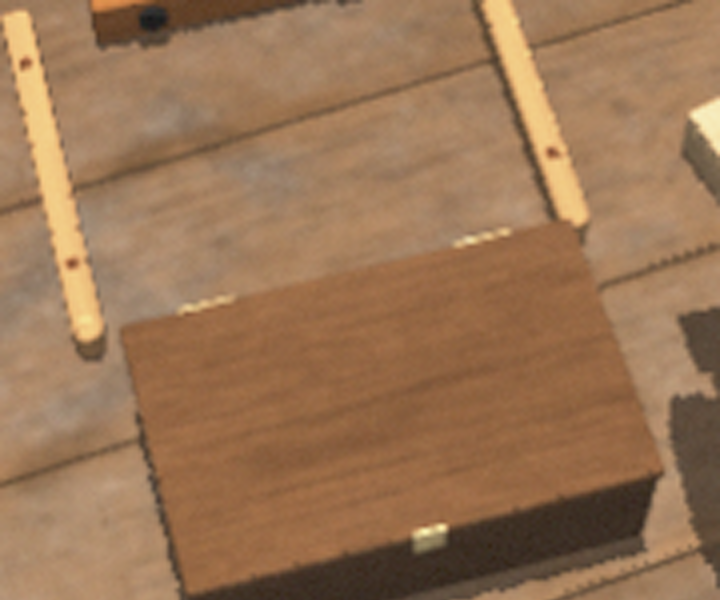

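View pics/s5.png

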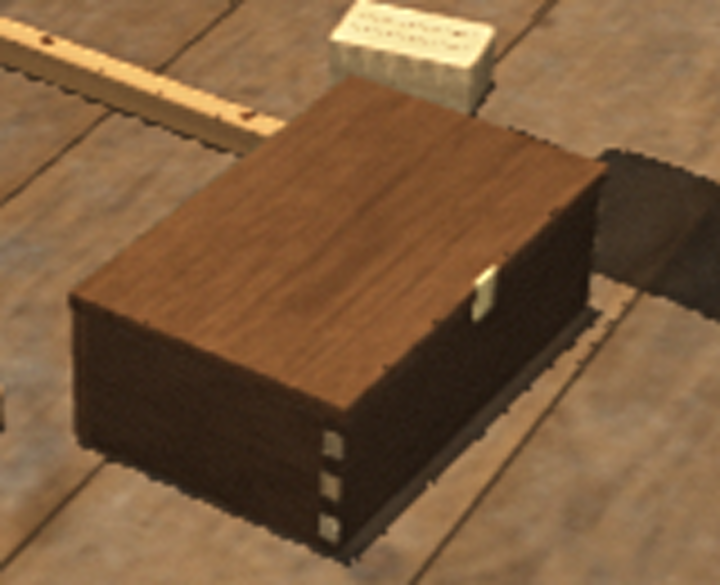

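```bash
python3 - <<'E'
from bx import *
f=lambda p,s,o:(np.float64(p)+.5)/s-.5+o
fit("top",f([(122,329),(577,224),(662,471),(187,594)],4,[225,170]),[0,1,2,3])
fit("scene",f([(72,296),(348,76),(606,168),(345,410)],4.5,[270,160]),[0,1,2,3])
E
```

```text
top box in bay [-0.1066  0.0015] deg 0.018618514096273218 res mm [[-2.3, -1.1], [-2.9, -0.2], [3.7, 2.5], [1.5, -1.2]]
scene box in bay [-0.1062  0.0046] deg 0.949984934306044 res mm [[-2.7, -1.8], [-0.5, 0.7], [1.1, 2.4], [2.1, -1.3]]
```

jog_arm --commands '[{"dx": -0.014,"dy": 0,"dz": -0.005,"rx": 0,"ry": 0.105,"rz": 0,"hand": 1},{"dx": -0.028,"dy": 0,"dz": -0.01,"rx": 0,"ry": 0.21,"rz": 0,"hand": 1},{"dx": -0.042,"dy": 0,"dz": -0.015,"rx": 0,"ry": 0.315,"rz": 0,"hand": 1},{"dx": -0.056,"dy": 0,"dz": -0.02,"rx": 0,"ry": 0.42,"rz": 0,"hand": 1},{"dx": -0.07,"dy": 0,"dz": -0.025,"rx": 0,"ry": 0.525,"rz": 0,"hand": 1}]'

```text
t: 4.72
eef_pos: [0.4704, -0.1309, 0.3593]
ee_rot: [0.323, -0.323, 0.629, -0.629]
contact_force: [1.2, -0.1, -0.8]
width: 0.0945
```

```bash
python3 go.py 0.42 0.022 0.16 -95.4; python3 -c "
from h import *;print(env.observe()['q'])"
```

```text
t 4.7167 pos [ 0.4704 -0.1309  0.3593] tip [ 0.4704 -0.1308  0.1601] F [ 1.17   -0.0541 -0.7889]
yaw z -35.69422977267795 lean/tilt [-0.      0.0006 -1.    ]
[[-0.5835 -0.      0.8121]
 [-0.8121  0.0006 -0.5835]
 [-0.0005 -1.     -0.0004]]
d [-0.0948  0.0002 -0.1302] rot [ 0.0006  1.0421 -0.0002] deg 59.70577403493196
[ 0.4241  0.1906 -0.3166  2.0464  0.0737  0.9153 -0.5552]
```

jog_arm --commands '[{"dx": -0.009,"dy": 0,"dz": -0.013,"rx": 0,"ry": 0.105,"rz": 0,"hand": 1},{"dx": -0.018,"dy": 0,"dz": -0.026,"rx": 0,"ry": 0.21,"rz": 0,"hand": 1},{"dx": -0.027,"dy": 0,"dz": -0.039,"rx": 0,"ry": 0.315,"rz": 0,"hand": 1},{"dx": -0.036,"dy": 0,"dz": -0.052,"rx": 0,"ry": 0.42,"rz": 0,"hand": 1},{"dx": -0.045,"dy": 0,"dz": -0.065,"rx": 0,"ry": 0.525,"rz": 0,"hand": 1}]'

```text
t: 5.13
eef_pos: [0.4434, -0.0566, 0.3593]
ee_rot: [0.148, -0.148, 0.692, -0.691]
contact_force: [0.8, -0.6, 0.3]
width: 0.0939
```

```bash
python3 go.py 0.42 0.022 0.16 -95.4; python3 -c "
from h import *;print(env.observe()['q'])"
```

```text
t 5.1333 pos [ 0.4434 -0.0566  0.3593] tip [ 0.4434 -0.0565  0.1601] F [ 0.8389 -0.5889  0.306 ]
yaw z -65.76938788535156 lean/tilt [-0.0001  0.0005 -1.    ]
[[-0.9119 -0.0001  0.4104]
 [-0.4104  0.0005 -0.9119]
 [-0.0001 -1.     -0.0005]]
d [-0.0109  0.0002 -0.0812] rot [0.0005 0.5172 0.    ] deg 29.63062319724219
[ 0.2845  0.1221 -0.3218  2.128   0.0486  0.8983 -1.2133]
```

jog_arm --commands '[{"dx": -0.002,"dy": 0,"dz": -0.016,"rx": 0,"ry": 0.103,"rz": 0,"hand": 1},{"dx": -0.004,"dy": 0,"dz": -0.032,"rx": 0,"ry": 0.206,"rz": 0,"hand": 1},{"dx": -0.006,"dy": 0,"dz": -0.048,"rx": 0,"ry": 0.31,"rz": 0,"hand": 1},{"dx": -0.009,"dy": 0,"dz": -0.065,"rx": 0,"ry": 0.414,"rz": 0,"hand": 1},{"dx": -0.011,"dy": 0,"dz": -0.081,"rx": 0,"ry": 0.517,"rz": 0,"hand": 1}]'

```text
t: 5.55
eef_pos: [0.4198, 0.0218, 0.3594]
ee_rot: [-0.033, 0.033, 0.706, -0.706]
contact_force: [0.9, 0.3, -0.1]
width: 0.0942
```

```bash
python3 go.py 0.416 0.022 0.035 -95.4; python3 -c "
from h import *;print(env.observe()['q'])"
```

```text
t 5.55 pos [0.4198 0.0218 0.3594] tip [0.4198 0.0219 0.1602] F [ 0.886   0.3137 -0.1062]
yaw z -95.38436770572837 lean/tilt [ 0.      0.0005 -1.    ]
[[-0.9956  0.     -0.0938]
 [ 0.0938  0.0005 -0.9956]
 [ 0.     -1.     -0.0005]]
d [0.0038 0.1252 0.0003] rot [0.0005 0.0003 0.    ] deg 0.03160965299587373
[ 0.1458  0.0788 -0.3641  2.177   0.0355  0.8911 -1.9043]
```

jog_arm --commands '[{"dx": 0.008,"dy": 0.02,"dz": 0,"rx": 0,"ry": 0,"rz": 0,"hand": 1},{"dx": 0.008,"dy": 0.045,"dz": 0,"rx": 0,"ry": 0,"rz": 0,"hand": 1},{"dx": 0.008,"dy": 0.07,"dz": 0,"rx": 0,"ry": 0,"rz": 0,"hand": 1},{"dx": 0.008,"dy": 0.1,"dz": 0,"rx": 0,"ry": 0,"rz": 0,"hand": 1},{"dx": 0.008,"dy": 0.125,"dz": 0,"rx": 0,"ry": 0,"rz": 0,"hand": 1}]'

```text
t: 5.97
eef_pos: [0.4117, 0.0218, 0.2331]
ee_rot: [-0.031, 0.031, 0.707, -0.706]
contact_force: [-0.1, -0.5, 0.2]
width: 0.0938
```

```bash
python3 go.py 0.416 0.022 0.035 -95.4; python3 - <<'E'
from h import *
print(env.observe()['q'])
a=eyes.capture("top");b=eyes.capture("scene")
cv2.imwrite("pics/t6.png",a[130:430,160:560]);cv2.imwrite("pics/s6.png",b[80:290,180:480])
E
```

```text
t 5.9667 pos [0.4117 0.0218 0.2331] tip [0.4118 0.0219 0.0339] F [-0.073  -0.4887  0.2261]
yaw z -95.08875682567277 lean/tilt [ 0.0001  0.0009 -1.    ]
[[-0.9961  0.0001 -0.0887]
 [ 0.0887  0.0009 -0.9961]
 [-0.     -1.     -0.0009]]
d [-0.0042 -0.0011 -0.0006] rot [ 0.0009  0.0054 -0.    ] deg 0.3153477286049533
[ 0.0953  0.2855 -0.3405  2.3006  0.1716  0.5775 -2.0363]
```

View pics/t6.png

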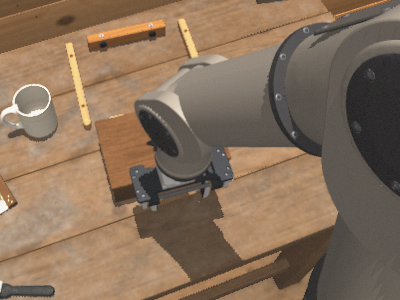

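View pics/s6.png

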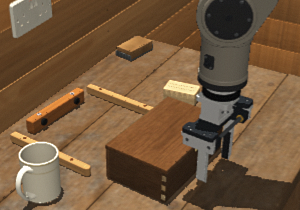

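jog_arm --commands '[{"dx": -0.008,"dy": 0,"dz": 0,"rx": 0,"ry": 0,"rz": 0,"hand": 1},{"dx": -0.016,"dy": 0,"dz": 0,"rx": 0,"ry": 0,"rz": 0,"hand": 1},{"dx": -0.022,"dy": 0,"dz": 0,"rx": 0,"ry": 0,"rz": 0,"hand": 1},{"dx": -0.027,"dy": 0,"dz": 0,"rx": 0,"ry": 0,"rz": 0,"hand": 1},{"dx": -0.032,"dy": 0,"dz": 0,"rx": 0,"ry": 0,"rz": 0,"hand": 1}]'

```text
t: 6.48
eef_pos: [0.4446, 0.0185, 0.2355]
ee_rot: [0.031, -0.032, -0.706, 0.706]
contact_force: [-6.3, 1.3, 4.2]
width: 0.0942
```

```bash
python3 go.py 0.672 -0.002 0.033 -95.4
```

```text
t 6.4833 pos [0.4446 0.0185 0.2355] tip [0.4447 0.0185 0.0363] F [-6.2816  1.3462  4.2241]
yaw z -95.13129111169344 lean/tilt [ 0.0005 -0.     -1.    ]
[[-0.996   0.0005 -0.0894]
 [ 0.0894 -0.     -0.996 ]
 [-0.0006 -1.     -0.    ]]
d [-0.2283  0.0034  0.0001] rot [ 0.      0.0047 -0.0006] deg 0.27055432602861157
```

jog_arm --commands '[{"dx": -0.005,"dy": 0.0,"dz": 0,"rx": 0,"ry": 0.002,"rz": 0,"hand": 1},{"dx": -0.011,"dy": 0.001,"dz": 0,"rx": 0,"ry": 0.004,"rz": 0,"hand": 1},{"dx": -0.017,"dy": 0.001,"dz": 0,"rx": 0,"ry": 0.004,"rz": 0,"hand": 1},{"dx": -0.022,"dy": 0.001,"dz": 0,"rx": 0,"ry": 0.004,"rz": 0,"hand": 1},{"dx": -0.026,"dy": 0.001,"dz": 0,"rx": 0,"ry": 0.004,"rz": 0,"hand": 1}]'

```text
t: 6.9
eef_pos: [0.4703, 0.0161, 0.234]
ee_rot: [0.033, -0.033, -0.706, 0.706]
contact_force: [-6.0, 0.6, 4.2]
width: 0.0937
```

```bash
python3 go.py 0.672 -0.002 0.033 -95.4; python3 - <<'E'
from h import *
a=eyes.capture("top");b=eyes.capture("scene")
cv2.imwrite("pics/t7.png",cv2.resize(a[140:340,215:405],None,fx=3,fy=3,interpolation=2));cv2.imwrite("pics/s7.png",cv2.resize(b[130:290,180:430],None,fx=3,fy=3,interpolation=2))
E
```

```text
t 6.9 pos [0.4703 0.0161 0.234 ] tip [0.4703 0.0161 0.0348] F [-6.0469  0.6293  4.2465]
yaw z -95.35835891534187 lean/tilt [-0.0002 -0.0001 -1.    ]
[[-0.9956 -0.0002 -0.0934]
 [ 0.0934 -0.0001 -0.9956]
 [ 0.0001 -1.      0.0001]]
d [-0.2025  0.0018 -0.0008] rot [-0.0001  0.0007  0.0001] deg 0.04265256880130204
```

View pics/t7.png

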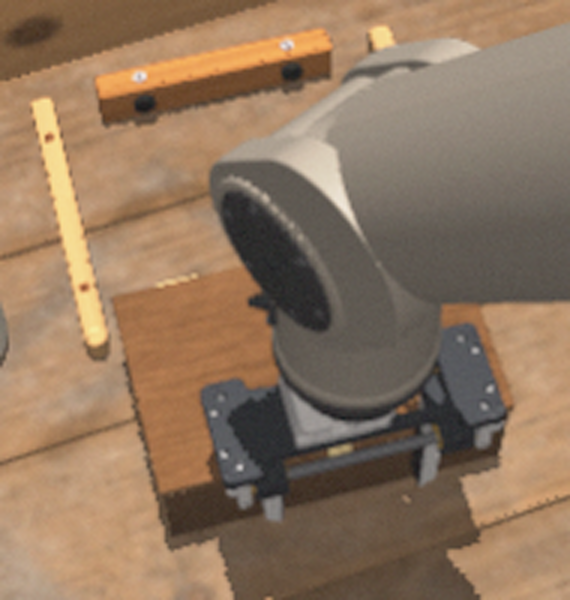

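View pics/s7.png

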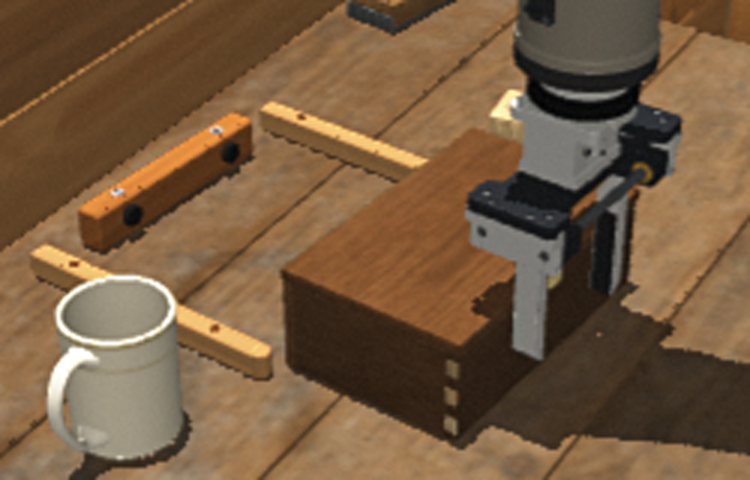

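```bash
python3 - <<'E'
from bx import *
f=lambda p,s,o:(np.float64(p)+.5)/s-.5+o
fit("top",f([(115,297),(162,491)],3,[215,140]),[0,3])
fit("scene",f([(283,270),(478,127),(458,348)],3,[180,130]),[0,1,3])
P=on("scene",f([(287,372),(450,440)],3,[180,130]),0);print("bottom FL,NL bay",tobay("scene",P))
E
```

```text
top box in bay [-0.0758 -0.0016] deg -0.09934608749391634 res mm [[-1.7, 0.0], [1.7, -0.0]]
scene box in bay [-0.0776  0.0024] deg -0.5912549446385161 res mm [[-2.2, 0.2], [0.8, -1.4], [1.4, 1.2]]
bottom FL,NL bay [[-0.0062  0.1256]
 [-0.1448  0.1192]]
```

jog_arm --commands '[{"dx": -0.006,"dy": 0.0,"dz": 0,"rx": 0,"ry": 0,"rz": 0,"hand": 1},{"dx": -0.013,"dy": 0.001,"dz": 0,"rx": 0,"ry": 0,"rz": 0,"hand": 1},{"dx": -0.02,"dy": 0.001,"dz": 0,"rx": 0,"ry": 0,"rz": 0,"hand": 1},{"dx": -0.027,"dy": 0.001,"dz": 0,"rx": 0,"ry": 0,"rz": 0,"hand": 1},{"dx": -0.033,"dy": 0.001,"dz": 0,"rx": 0,"ry": 0,"rz": 0,"hand": 1}]'

```text
t: 7.42
eef_pos: [0.5032, 0.0131, 0.2327]
ee_rot: [-0.033, 0.033, 0.706, -0.706]
contact_force: [-4.5, 1.2, 2.0]
width: 0.094
```

```bash
python3 go.py 0.672 -0.002 0.033 -95.4; python3 - <<'E'
from h import *
a=eyes.capture("top");b=eyes.capture("scene")
cv2.imwrite("pics/t8.png",cv2.resize(a[140:340,215:405],None,fx=3,fy=3,interpolation=2));cv2.imwrite("pics/s8.png",cv2.resize(b[130:290,180:430],None,fx=3,fy=3,interpolation=2))
E
```

```text
t 7.4167 pos [0.5032 0.0131 0.2327] tip [0.5032 0.0131 0.0335] F [-4.4945  1.1653  1.967 ]
yaw z -95.34294227123975 lean/tilt [-0.0001  0.     -1.    ]
[[-0.9957 -0.0001 -0.0931]
 [ 0.0931  0.     -0.9957]
 [ 0.0001 -1.     -0.    ]]
d [-0.1695  0.0005 -0.0007] rot [0.     0.001  0.0001] deg 0.05741080173797459
```

View pics/t8.png

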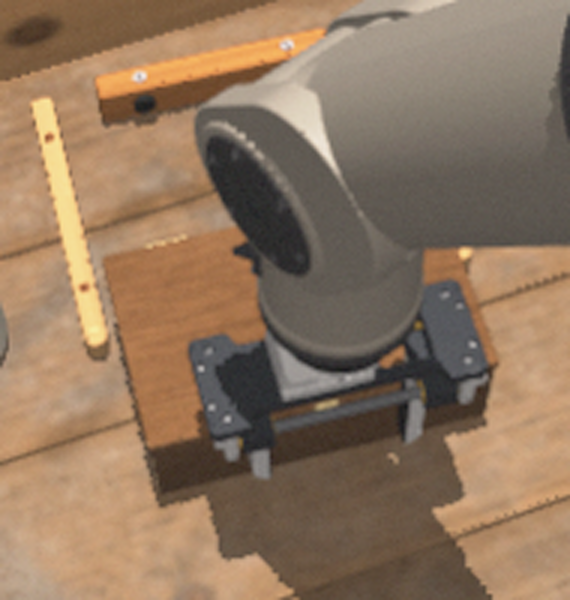

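View pics/s8.png

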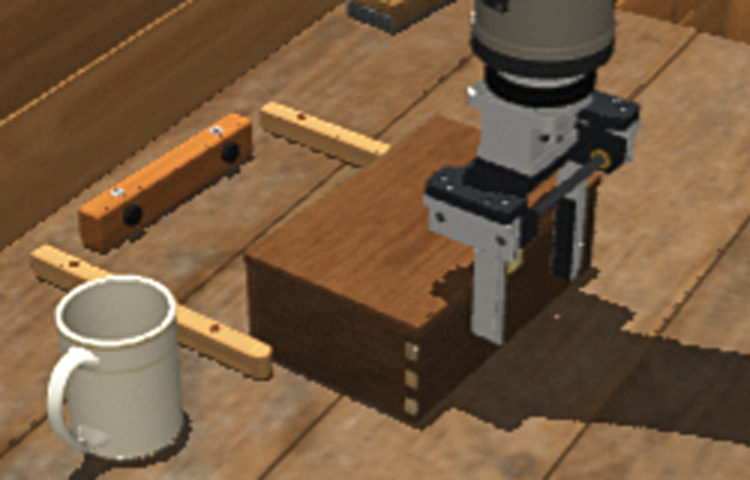

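```bash
python3 - <<'E'
from bx import *
f=lambda p,s,o:(np.float64(p)+.5)/s-.5+o
fit("top",f([(104,258),(150,448)],3,[215,140]),[0,3])
fit("scene",f([(245,256),(437,117),(418,330)],3,[180,130]),[0,1,3])
# expected px of rails' inner edges and box bottom for sanity
E
```

```text
top box in bay [-0.0435 -0.0006] deg -0.054068329602555504 res mm [[-1.3, 0.0], [1.3, -0.0]]
scene box in bay [-0.0435  0.0046] deg 0.34473167763691864 res mm [[-1.8, -1.0], [-0.3, 1.4], [2.1, -0.4]]
```

jog_arm --commands '[{"dx": -0.007,"dy": 0.0,"dz": 0,"rx": 0,"ry": 0,"rz": 0,"hand": 1},{"dx": -0.015,"dy": 0,"dz": 0,"rx": 0,"ry": 0.001,"rz": 0,"hand": 1},{"dx": -0.023,"dy": 0,"dz": 0,"rx": 0,"ry": 0.001,"rz": 0,"hand": 1},{"dx": -0.031,"dy": 0,"dz": 0,"rx": 0,"ry": 0.001,"rz": 0,"hand": 1},{"dx": -0.038,"dy": 0,"dz": 0,"rx": 0,"ry": 0.001,"rz": 0,"hand": 1}]'

```text
t: 7.93
eef_pos: [0.5415, 0.0095, 0.2327]
ee_rot: [-0.033, 0.033, 0.706, -0.706]
contact_force: [-4.8, 1.0, -0.1]
width: 0.0937
```

```bash
python3 go.py 0.672 -0.002 0.033 -95.4; python3 - <<'E'
from h import *
a=eyes.capture("top");b=eyes.capture("scene")
cv2.imwrite("pics/t9.png",cv2.resize(a[140:320,205:405],None,fx=3.3,fy=3.3,interpolation=2));cv2.imwrite("pics/s9.png",cv2.resize(b[130:290,180:430],None,fx=3,fy=3,interpolation=2))
E
```

```text
t 7.9333 pos [0.5415 0.0095 0.2327] tip [0.5415 0.0095 0.0335] F [-4.7509  0.9674 -0.0653]
yaw z -95.40443277449752 lean/tilt [ 0.0001  0.0001 -1.    ]
[[-0.9956  0.0001 -0.0942]
 [ 0.0942  0.0001 -0.9956]
 [-0.0001 -1.     -0.0001]]
d [-0.1311  0.0005 -0.0008] rot [ 0.0001 -0.0001 -0.0001] deg 0.007611876226104322
```

View pics/t9.png

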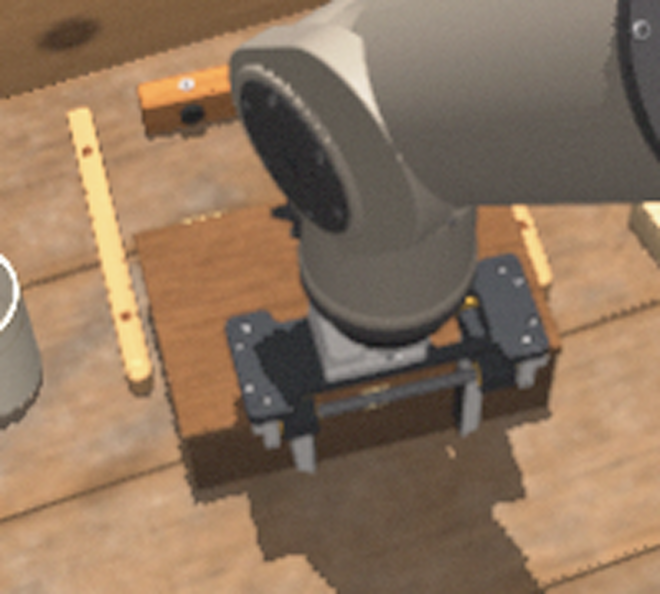

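View pics/s9.png

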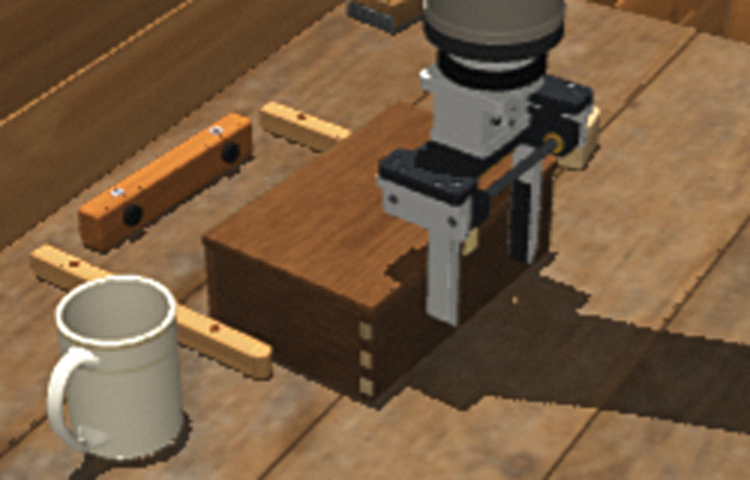

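```bash
python3 - <<'E'
from bx import *
f=lambda p,s,o:(np.float64(p)+.5)/s-.5+o
fit("top",f([(135,236),(183,437),(561,349)],3.3,[205,140]),[0,3,2])
fit("scene",f([(202,240),(403,102),(373,310)],3,[180,130]),[0,1,3])
E
```

```text
top box in bay [-0.0052  0.0014] deg -0.17018787503659122 res mm [[-2.2, -1.3], [1.4, -1.3], [0.8, 2.6]]
scene box in bay [-0.0067  0.0042] deg 0.030010067196540032 res mm [[-1.7, 2.3], [-0.6, -1.3], [2.3, -1.0]]
```

jog_arm --commands '[{"dx": -0.008,"dy": 0.0,"dz": 0,"rx": 0,"ry": 0,"rz": 0,"hand": 1},{"dx": -0.017,"dy": 0,"dz": 0,"rx": 0,"ry": 0,"rz": 0,"hand": 1},{"dx": -0.026,"dy": 0,"dz": 0,"rx": 0,"ry": 0,"rz": 0,"hand": 1},{"dx": -0.035,"dy": 0,"dz": 0,"rx": 0,"ry": 0,"rz": 0,"hand": 1},{"dx": -0.042,"dy": 0,"dz": 0,"rx": 0,"ry": 0,"rz": 0,"hand": 1}]'

```text
t: 8.45
eef_pos: [0.5834, 0.0056, 0.2327]
ee_rot: [-0.033, 0.033, 0.706, -0.706]
contact_force: [-4.7, 0.8, 3.2]
width: 0.0938
```

```bash
python3 go.py 0.672 -0.002 0.033 -95.4; python3 - <<'E'
from h import *
a=eyes.capture("top");b=eyes.capture("scene")
cv2.imwrite("pics/t10.png",cv2.resize(a[140:320,205:405],None,fx=3.3,fy=3.3,interpolation=2));cv2.imwrite("pics/s10.png",cv2.resize(b[130:290,180:430],None,fx=3,fy=3,interpolation=2))
E
```

```text
t 8.45 pos [0.5834 0.0056 0.2327] tip [0.5835 0.0056 0.0335] F [-4.6955  0.7826  3.1602]
yaw z -95.40851384155377 lean/tilt [ 0.0001  0.0001 -1.    ]
[[-0.9955  0.0001 -0.0943]
 [ 0.0943  0.0001 -0.9955]
 [-0.0001 -1.     -0.0001]]
d [-0.0889  0.0005 -0.0008] rot [ 0.0001 -0.0001 -0.0001] deg 0.012880816591297252
```

View pics/t10.png

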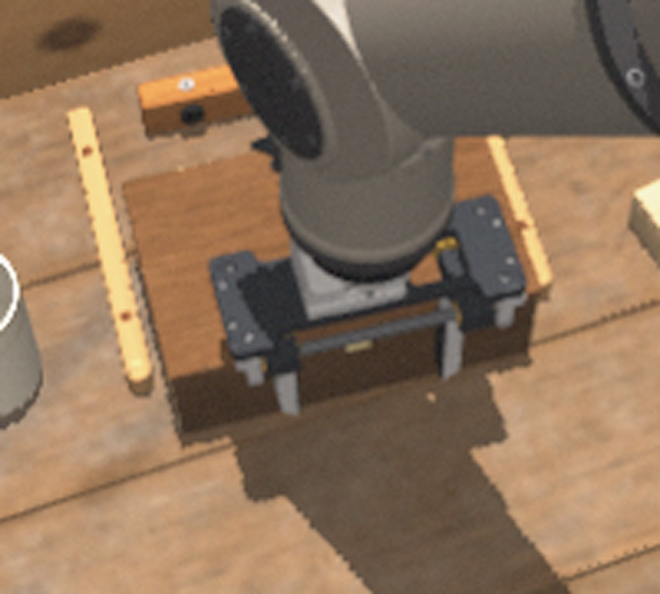

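View pics/s10.png

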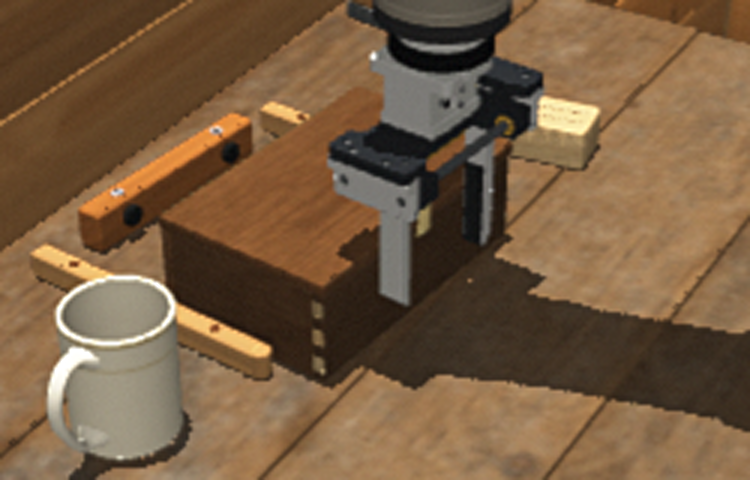

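```bash
python3 - <<'E'
from bx import *
f=lambda p,s,o:(np.float64(p)+.5)/s-.5+o
fit("top",f([(124,184),(169,377),(541,294)],3.3,[205,140]),[0,3,2])
fit("scene",f([(160,222),(363,87),(326,290)],3,[180,130]),[0,1,3])
E
```

```text
top box in bay [0.0364 0.0008] deg -0.4149893607268275 res mm [[-2.7, -1.4], [1.8, -1.4], [0.9, 2.8]]
scene box in bay [0.0336 0.004 ] deg 0.11687490159072644 res mm [[-1.9, 2.5], [-0.3, -2.0], [2.2, -0.5]]
```

Centred, with about 90 mm still to go. I'll keep pushing.

jog_arm --commands '[{"dx": -0.008,"dy": 0.0,"dz": 0,"rx": 0,"ry": 0,"rz": 0,"hand": 1},{"dx": -0.017,"dy": 0,"dz": 0,"rx": 0,"ry": 0,"rz": 0,"hand": 1},{"dx": -0.026,"dy": 0,"dz": 0,"rx": 0,"ry": 0,"rz": 0,"hand": 1},{"dx": -0.035,"dy": 0,"dz": 0,"rx": 0,"ry": 0,"rz": 0,"hand": 1},{"dx": -0.042,"dy": 0,"dz": 0,"rx": 0,"ry": 0,"rz": 0,"hand": 1}]'

```text
t: 8.97
eef_pos: [0.6252, 0.0016, 0.2327]
ee_rot: [-0.033, 0.033, 0.706, -0.706]
contact_force: [-4.2, -0.1, 2.0]
width: 0.0935
```

jog_arm --commands '[{"dx": -0.007,"dy": 0.0,"dz": 0,"rx": 0,"ry": 0,"rz": 0,"hand": 1},{"dx": -0.014,"dy": 0,"dz": 0,"rx": 0,"ry": 0,"rz": 0,"hand": 1},{"dx": -0.021,"dy": 0,"dz": 0,"rx": 0,"ry": 0,"rz": 0,"hand": 1},{"dx": -0.027,"dy": 0,"dz": 0,"rx": 0,"ry": 0,"rz": 0,"hand": 1},{"dx": -0.032,"dy": 0,"dz": 0,"rx": 0,"ry": 0,"rz": 0,"hand": 1}]'

```text
t: 9.38
eef_pos: [0.6568, -0.0013, 0.2327]
ee_rot: [-0.033, 0.033, 0.706, -0.706]
contact_force: [-4.5, 0.5, 2.6]
width: 0.0939
```

```bash
python3 go.py 0.672 -0.002 0.033 -95.4; python3 - <<'E'
from h import *
a=eyes.capture("top");b=eyes.capture("scene")
cv2.imwrite("pics/t11.png",cv2.resize(a[130:310,205:405],None,fx=3.3,fy=3.3,interpolation=2));cv2.imwrite("pics/s11.png",cv2.resize(b[130:290,180:430],None,fx=3,fy=3,interpolation=2))
E
```

```text
t 9.3833 pos [ 0.6568 -0.0013  0.2327] tip [ 0.6568 -0.0013  0.0335] F [-4.5241  0.4797  2.6271]
yaw z -95.40268657380282 lean/tilt [ 0.      0.0001 -1.    ]
[[-0.9956  0.     -0.0942]
 [ 0.0942  0.0001 -0.9956]
 [-0.     -1.     -0.0001]]
d [-0.0152  0.0005 -0.0008] rot [ 0.0001 -0.     -0.    ] deg 0.006312160224274354
```

View pics/t11.png

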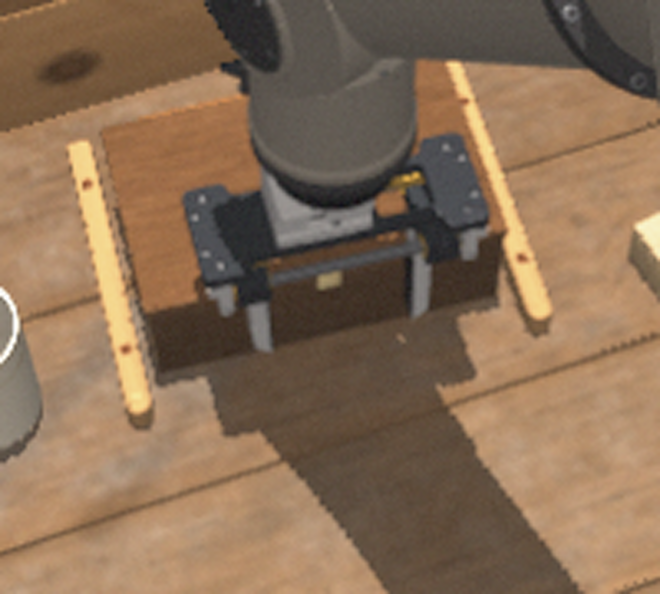

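View pics/s11.png

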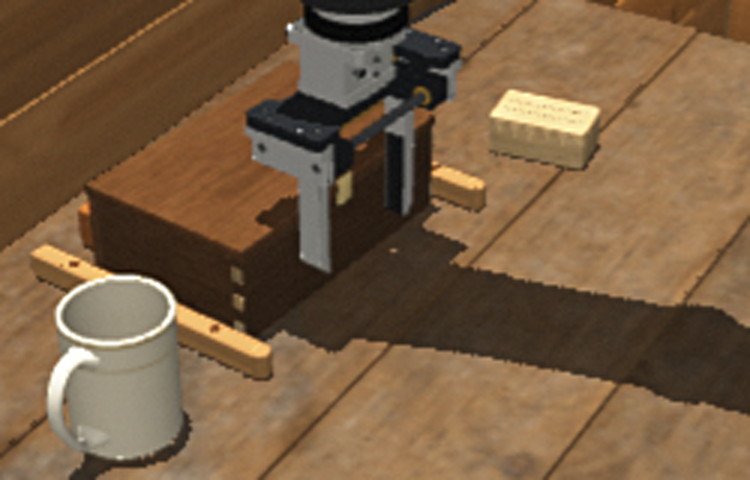

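jog_arm --commands '[{"dx": -0.003,"dy": 0.0,"dz": 0,"rx": 0,"ry": 0,"rz": 0,"hand": 1},{"dx": -0.006,"dy": 0,"dz": 0,"rx": 0,"ry": 0,"rz": 0,"hand": 1},{"dx": -0.008,"dy": 0,"dz": 0,"rx": 0,"ry": 0,"rz": 0,"hand": 1},{"dx": -0.01,"dy": 0,"dz": 0,"rx": 0,"ry": 0,"rz": 0,"hand": 1},{"dx": -0.011,"dy": 0,"dz": 0,"rx": 0,"ry": 0,"rz": 0,"hand": 1}]'

```text
t: 9.9
eef_pos: [0.6672, -0.0023, 0.2327]
ee_rot: [-0.033, 0.033, 0.706, -0.706]
contact_force: [-4.7, 0.4, 3.5]
width: 0.094
```

jog_arm --commands '[{"dx": -0.0005,"dy": 0.0,"dz": 0,"rx": 0,"ry": 0,"rz": 0,"hand": 1},{"dx": -0.001,"dy": 0,"dz": 0,"rx": 0,"ry": 0,"rz": 0,"hand": 1},{"dx": -0.0015,"dy": 0,"dz": 0,"rx": 0,"ry": 0,"rz": 0,"hand": 1},{"dx": -0.002,"dy": 0,"dz": 0,"rx": 0,"ry": 0,"rz": 0,"hand": 1},{"dx": -0.0025,"dy": 0,"dz": 0,"rx": 0,"ry": 0,"rz": 0,"hand": 1}]'

```text
t: 10.32
eef_pos: [0.6694, -0.0025, 0.2327]
ee_rot: [0.034, -0.033, -0.706, 0.706]
contact_force: [-8.8, 0.6, 6.6]
width: 0.094
```

jog_arm --commands '[{"dx": -0.0004,"dy": 0.0,"dz": 0,"rx": 0,"ry": 0,"rz": 0,"hand": 1},{"dx": -0.0008,"dy": 0,"dz": 0,"rx": 0,"ry": 0,"rz": 0,"hand": 1},{"dx": -0.001,"dy": 0,"dz": 0,"rx": 0,"ry": 0,"rz": 0,"hand": 1},{"dx": -0.001,"dy": 0,"dz": 0,"rx": 0,"ry": 0,"rz": 0,"hand": 1},{"dx": -0.001,"dy": 0,"dz": 0,"rx": 0,"ry": 0,"rz": 0,"hand": 1}]'

```text
t: 10.73
eef_pos: [0.6697, -0.0025, 0.2327]
ee_rot: [0.034, -0.032, -0.706, 0.706]
contact_force: [-13.8, 0.5, 9.6]
width: 0.0938
```

jog_arm --commands '[{"dx": 0.002,"dy": 0.0,"dz": 0,"rx": 0,"ry": 0,"rz": 0,"hand": 1},{"dx": 0.008,"dy": 0,"dz": 0,"rx": 0,"ry": 0,"rz": 0,"hand": 1},{"dx": 0.025,"dy": 0,"dz": 0,"rx": 0,"ry": 0,"rz": 0,"hand": 1},{"dx": 0.05,"dy": 0,"dz": 0,"rx": 0,"ry": 0,"rz": 0,"hand": 1},{"dx": 0.075,"dy": 0,"dz": 0,"rx": 0,"ry": 0,"rz": 0,"hand": 1}]'

```text
t: 11.15
eef_pos: [0.5951, 0.0044, 0.2326]
ee_rot: [-0.033, 0.034, 0.706, -0.706]
contact_force: [0.5, -0.2, 0.4]
width: 0.0942
```

jog_arm --commands '[{"dx": 0.02,"dy": -0.025,"dz": 0.0,"rx": 0,"ry": 0,"rz": 0,"hand": 1},{"dx": 0.04,"dy": -0.055,"dz": 0.0,"rx": 0,"ry": 0,"rz": 0,"hand": 1},{"dx": 0.06,"dy": -0.085,"dz": 0.02,"rx": 0,"ry": 0,"rz": 0,"hand": 1},{"dx": 0.08,"dy": -0.115,"dz": 0.04,"rx": 0,"ry": 0,"rz": 0,"hand": 1},{"dx": 0.1,"dy": -0.13,"dz": 0.07,"rx": 0,"ry": 0,"rz": 0,"hand": 1}]'

```text
t: 11.57
eef_pos: [0.4893, -0.0548, 0.366]
ee_rot: [-0.031, 0.034, 0.707, -0.706]
contact_force: [1.6, -1.3, 0.3]
width: 0.0941
```

jog_arm --commands '[{"dx": 0.0,"dy": -0.01,"dz": 0.03,"rx": 0,"ry": -0.08,"rz": 0,"hand": 1},{"dx": 0.0,"dy": -0.02,"dz": 0.065,"rx": 0,"ry": -0.16,"rz": 0,"hand": 1},{"dx": 0.0,"dy": -0.03,"dz": 0.1,"rx": 0,"ry": -0.24,"rz": 0,"hand": 1},{"dx": 0.0,"dy": -0.03,"dz": 0.135,"rx": 0,"ry": -0.32,"rz": 0,"hand": 1},{"dx": 0.0,"dy": -0.03,"dz": 0.17,"rx": 0,"ry": -0.4,"rz": 0,"hand": 1}]'

```text
t: 11.98
eef_pos: [0.4732, -0.2269, 0.3938]
ee_rot: [-0.11, 0.108, -0.698, 0.699]
contact_force: [1.1, -0.6, -0.3]
width: 0.0942
```

```bash
python3 go.py; python3 - <<'E'
from h import *
a=eyes.capture("top");b=eyes.capture("scene");cv2.imwrite("pics/t12r.png",a)
cv2.imwrite("pics/t12.png",cv2.resize(a[120:300,205:425],None,fx=3.3,fy=3.3,interpolation=2));cv2.imwrite("pics/s12.png",cv2.resize(b[130:290,180:430],None,fx=3,fy=3,interpolation=2))
E
```

```text
t 11.9833 pos [ 0.4732 -0.2269  0.3938] tip [ 0.4738 -0.2271  0.1946] F [ 1.095  -0.6369 -0.2609]
yaw z -72.25890452281712 lean/tilt [ 0.0026 -0.0014 -1.    ]
[[-0.9524  0.0026  0.3047]
 [-0.3047 -0.0014 -0.9524]
 [-0.0021 -1.      0.0021]]
```

View pics/t12.png

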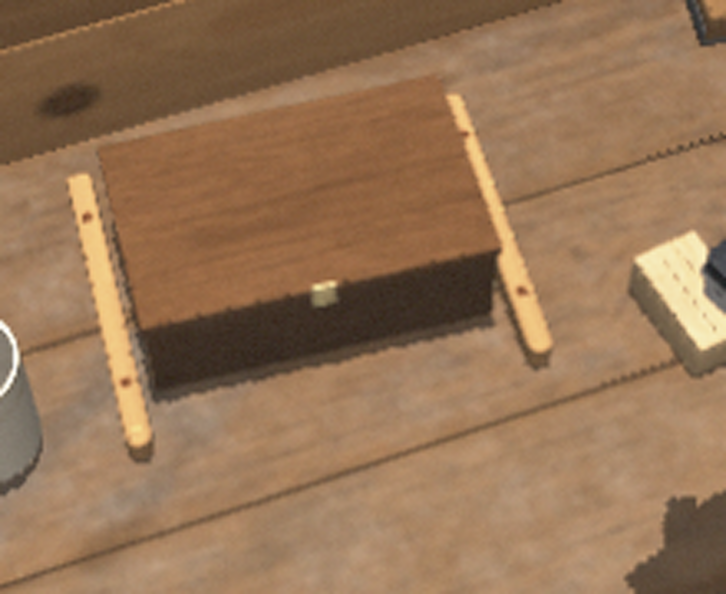

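View pics/s12.png

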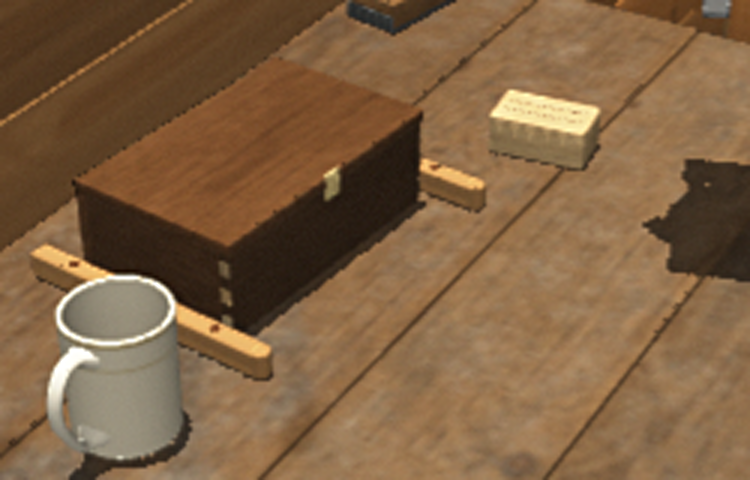

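Hand is clear. The box sits between the rails in both views, with near corners at zoom px (135,328) and (500,250) in "top". Final measurement before handing in.

```bash
python3 - <<'E'
from bx import *
f=lambda p,s,o:(np.float64(p)+.5)/s-.5+o
fit("top",f([(99,149),(438,74),(500,249),(138,331)],3.3,[205,120]),[0,1,2,3])
fit("scene",f([(74,183),(277,58),(423,116),(231,247)],3,[180,130]),[0,1,2,3])
E
```

```text
top box in bay [0.123  0.0022] deg 0.004224749626400883 res mm [[-2.3, -2.8], [0.3, 0.4], [1.2, 2.2], [0.8, 0.2]]
scene box in bay [0.1204 0.0056] deg -0.16610590191922633 res mm [[-2.2, -0.8], [1.1, -0.6], [-0.3, 5.9], [1.4, -4.6]]
```

```bash
python3 - <<'E'
from bx import *
from meas import z1,z2
for z in(.012,.018,.024): print(z,"top",tobay("top",on("top",z1([(145,103),(291,72)]),z)).tolist(),"scene",tobay("scene",on("scene",z2([(132,154),(230,93)]),z)).tolist())
print("stop front top edge",tobay("top",on("top",z1([(100,95),(331,52)]),.036)),"back",tobay("top",on("top",z1([(97,76),(327,30)]),.036)))
E
```

```text
0.012 top [[0.20928447136377418, 0.05947086498482398], [0.20878630910075263, -0.06059390675755211]] scene [[0.21366620207202425, 0.04902116010653854], [0.2118564687666245, -0.0705757173493853]]
0.018 top [[0.20483118751391416, 0.059926729747935135], [0.20433581422696162, -0.05946585584150235]] scene [[0.20697231937813385, 0.05562595038713815], [0.20517614248798013, -0.06307504648345985]]
0.024 top [[0.200377903664054, 0.06038259451104629], [0.19988531935317053, -0.05833780492545268]] scene [[0.20027843668424355, 0.06223074066773777], [0.1984958162093359, -0.0555743756175346]]
stop front top edge [[ 0.2083  0.0937]
 [ 0.202  -0.0918]] back [[ 0.2271  0.0923]
 [ 0.2242 -0.0946]]
```

Both cameras place the bumpers correctly at x = 0.200, but the box reads 3–6 mm short (0.120–0.123) against a limit of 0.121. I'll check by touch: go back with the hand leaned so the fingertips meet the wall low down, and press it again gently.

```bash
python3 go.py 0.595 0.0055 0.15 -95.4 0.12|tail -1
```

```text
d [-0.1656  0.0447 -0.1978] rot [0.0217 0.3974 0.1177] deg 23.78121711525256
```

jog_arm --commands '[{"dx": -0.017,"dy": 0.004,"dz": -0.02,"rx": 0.002,"ry": 0.04,"rz": 0.012,"hand": 1},{"dx": -0.034,"dy": 0.008,"dz": -0.04,"rx": 0.004,"ry": 0.08,"rz": 0.024,"hand": 1},{"dx": -0.05,"dy": 0.012,"dz": -0.06,"rx": 0.006,"ry": 0.12,"rz": 0.036,"hand": 1},{"dx": -0.067,"dy": 0.016,"dz": -0.08,"rx": 0.008,"ry": 0.16,"rz": 0.048,"hand": 1},{"dx": -0.084,"dy": 0.02,"dz": -0.1,"rx": 0.01,"ry": 0.2,"rz": 0.06,"hand": 1}]'

```text
t: 12.5
eef_pos: [0.5239, -0.1032, 0.3727]
ee_rot: [-0.059, 0.014, -0.706, 0.706]
contact_force: [-0.1, -0.4, 0.2]
width: 0.0937
```

```bash
python3 go.py 0.595 0.0055 0.15 -95.4 0.12|tail -1
```

```text
d [-0.0568  0.0281 -0.1056] rot [0.0139 0.1968 0.057 ] deg 11.76852807025849
```

jog_arm --commands '[{"dx": -0.011,"dy": 0.005,"dz": -0.021,"rx": 0.003,"ry": 0.04,"rz": 0.012,"hand": 1},{"dx": -0.023,"dy": 0.011,"dz": -0.042,"rx": 0.006,"ry": 0.08,"rz": 0.024,"hand": 1},{"dx": -0.034,"dy": 0.017,"dz": -0.063,"rx": 0.008,"ry": 0.12,"rz": 0.036,"hand": 1},{"dx": -0.046,"dy": 0.022,"dz": -0.085,"rx": 0.011,"ry": 0.16,"rz": 0.048,"hand": 1},{"dx": -0.057,"dy": 0.028,"dz": -0.106,"rx": 0.014,"ry": 0.197,"rz": 0.057,"hand": 1}]'

```text
t: 12.92
eef_pos: [0.5711, 0.0085, 0.3478]
ee_rot: [-0.009, -0.076, -0.703, 0.707]
contact_force: [0.1, -0.7, 0.1]
width: 0.0942
```

```bash
python3 go.py 0.60 0.005 0.02 -95.4 0.12
```

```text
t 12.9167 pos [0.5711 0.0085 0.3478] tip [0.5949 0.0063 0.1501] F [ 0.0914 -0.6575  0.0707]
yaw z -95.38930822039217 lean/tilt [ 0.1194 -0.0109 -0.9928]
[[-0.9884  0.1194 -0.0939]
 [ 0.0933 -0.0109 -0.9956]
 [-0.1199 -0.9928 -0.0004]]
d [0.0104 0.1298 0.0008] rot [ 0.0004  0.0001 -0.0001] deg 0.02634550065614
```

jog_arm --commands '[{"dx": 0.004,"dy": 0.026,"dz": 0.001,"rx": 0,"ry": 0,"rz": 0,"hand": 1},{"dx": 0.006,"dy": 0.052,"dz": 0.001,"rx": 0,"ry": 0,"rz": 0,"hand": 1},{"dx": 0.008,"dy": 0.08,"dz": 0.001,"rx": 0,"ry": 0,"rz": 0,"hand": 1},{"dx": 0.009,"dy": 0.108,"dz": 0.001,"rx": 0,"ry": 0,"rz": 0,"hand": 1},{"dx": 0.01,"dy": 0.13,"dz": 0.001,"rx": 0,"ry": 0,"rz": 0,"hand": 1}]'

```text
t: 13.33
eef_pos: [0.5757, 0.0058, 0.2158]
ee_rot: [-0.009, -0.074, -0.703, 0.707]
contact_force: [0.4, -0.3, 0.4]
width: 0.0941
```

```bash
python3 go.py 0.665 -0.0015 0.02 -95.4 0.12
```

```text
t 13.3333 pos [0.5757 0.0058 0.2158] tip [0.5991 0.0036 0.018 ] F [ 0.3726 -0.2531  0.4467]
yaw z -95.25560491914538 lean/tilt [ 0.1174 -0.0107 -0.993 ]
[[-0.9889  0.1174 -0.0916]
 [ 0.091  -0.0107 -0.9958]
 [-0.1179 -0.993  -0.0001]]
d [-0.0655  0.0058 -0.001 ] rot [0.0004 0.0025 0.0019] deg 0.1798768152273896
```

jog_arm --commands '[{"dx": -0.015,"dy": 0.002,"dz": -0.001,"rx": 0,"ry": 0.002,"rz": 0,"hand": 1},{"dx": -0.03,"dy": 0.003,"dz": -0.001,"rx": 0,"ry": 0.002,"rz": 0,"hand": 1},{"dx": -0.045,"dy": 0.004,"dz": -0.001,"rx": 0,"ry": 0.002,"rz": 0,"hand": 1},{"dx": -0.055,"dy": 0.005,"dz": -0.001,"rx": 0,"ry": 0.002,"rz": 0,"hand": 1},{"dx": -0.062,"dy": 0.006,"dz": -0.001,"rx": 0,"ry": 0.002,"rz": 0,"hand": 1}]'

```text
t: 13.75
eef_pos: [0.6391, 0.0008, 0.219]
ee_rot: [-0.009, -0.075, -0.703, 0.707]
contact_force: [-0.8, 0.1, 0.3]
width: 0.0943
```

jog_arm --commands '[{"dx": -0.002,"dy": 0,"dz": 0,"rx": 0,"ry": 0,"rz": 0,"hand": 1},{"dx": -0.004,"dy": 0.0,"dz": 0,"rx": 0,"ry": 0,"rz": 0,"hand": 1},{"dx": -0.006,"dy": 0.0,"dz": 0,"rx": 0,"ry": 0,"rz": 0,"hand": 1},{"dx": -0.007,"dy": 0.001,"dz": 0,"rx": 0,"ry": 0,"rz": 0,"hand": 1},{"dx": -0.008,"dy": 0.001,"dz": 0,"rx": 0,"ry": 0,"rz": 0,"hand": 1}]'

```text
t: 14.17
eef_pos: [0.646, 0.0, 0.2188]
ee_rot: [-0.009, -0.075, -0.703, 0.707]
contact_force: [-0.1, 0.3, -0.0]
width: 0.0941
```

```bash
python3 go.py 0.675 -0.0015 0.02 -95.4 0.12
```

```text
t 14.1667 pos [0.646  0.     0.2188] tip [ 0.6694 -0.0022  0.021 ] F [-0.0904  0.3392 -0.049 ]
yaw z -95.37426395572056 lean/tilt [ 0.1173 -0.0111 -0.993 ]
[[-0.9887  0.1173 -0.0937]
 [ 0.093  -0.0111 -0.9956]
 [-0.1178 -0.993   0.    ]]
d [-0.005   0.0016 -0.0012] rot [0.     0.0005 0.002 ] deg 0.11474454399088616
```

Now creeping forward.

jog_arm --commands '[{"dx": -0.001,"dy": 0,"dz": 0,"rx": 0,"ry": 0,"rz": 0,"hand": 1},{"dx": -0.0015,"dy": 0.0,"dz": 0,"rx": 0,"ry": 0,"rz": 0,"hand": 1},{"dx": -0.002,"dy": 0.0,"dz": 0,"rx": 0,"ry": 0,"rz": 0,"hand": 1},{"dx": -0.002,"dy": 0,"dz": 0,"rx": 0,"ry": 0,"rz": 0,"hand": 1},{"dx": -0.002,"dy": 0,"dz": 0,"rx": 0,"ry": 0,"rz": 0,"hand": 1}]'

```text
t: 14.58
eef_pos: [0.6482, -0.0002, 0.2191]
ee_rot: [-0.009, -0.075, -0.703, 0.707]
contact_force: [0.1, -0.4, 0.4]
width: 0.0939
```

jog_arm --commands '[{"dx": -0.0005,"dy": 0,"dz": 0,"rx": 0,"ry": 0,"rz": 0,"hand": 1},{"dx": -0.001,"dy": 0.0,"dz": 0,"rx": 0,"ry": 0,"rz": 0,"hand": 1},{"dx": -0.0015,"dy": 0.0,"dz": 0,"rx": 0,"ry": 0,"rz": 0,"hand": 1},{"dx": -0.0015,"dy": 0,"dz": 0,"rx": 0,"ry": 0,"rz": 0,"hand": 1},{"dx": -0.0015,"dy": 0,"dz": 0,"rx": 0,"ry": 0,"rz": 0,"hand": 1}]'

```text
t: 15.0
eef_pos: [0.6492, -0.0002, 0.219]
ee_rot: [-0.008, -0.074, -0.703, 0.707]
contact_force: [-6.4, 0.6, 2.7]
width: 0.0937
```

jog_arm --commands '[{"dx": -0.0005,"dy": 0,"dz": 0,"rx": 0,"ry": 0,"rz": 0,"hand": 1},{"dx": -0.001,"dy": 0.0,"dz": 0,"rx": 0,"ry": 0,"rz": 0,"hand": 1},{"dx": -0.001,"dy": 0.0,"dz": 0,"rx": 0,"ry": 0,"rz": 0,"hand": 1},{"dx": -0.001,"dy": 0,"dz": 0,"rx": 0,"ry": 0,"rz": 0,"hand": 1},{"dx": -0.001,"dy": 0,"dz": 0,"rx": 0,"ry": 0,"rz": 0,"hand": 1}]'

```text
t: 15.42
eef_pos: [0.6497, -0.0003, 0.219]
ee_rot: [-0.008, -0.074, -0.703, 0.707]
contact_force: [-10.4, 2.6, 5.8]
width: 0.094
```

```bash
python3 go.py
```

```text
t 15.4167 pos [ 0.6497 -0.0003  0.219 ] tip [ 0.6724 -0.0025  0.0211] F [-10.4269   2.6291   5.783 ]
yaw z -95.37826382942012 lean/tilt [ 0.1144 -0.0113 -0.9934]
[[-0.989   0.1144 -0.0937]
 [ 0.093  -0.0113 -0.9956]
 [-0.1149 -0.9934  0.0005]]
```

Contact comes at the expected place and the hand stalls at 10 N, more than twice the sliding force. The fingertip position puts the box at x ≈ 0.126, so it is seated. Retreating.

jog_arm --commands '[{"dx": 0.002,"dy": 0.0,"dz": 0,"rx": 0,"ry": 0,"rz": 0,"hand": 1},{"dx": 0.008,"dy": 0,"dz": 0,"rx": 0,"ry": 0,"rz": 0,"hand": 1},{"dx": 0.025,"dy": -0.003,"dz": 0,"rx": 0,"ry": 0,"rz": 0,"hand": 1},{"dx": 0.05,"dy": -0.006,"dz": 0,"rx": 0,"ry": 0,"rz": 0,"hand": 1},{"dx": 0.075,"dy": -0.009,"dz": 0,"rx": 0,"ry": 0,"rz": 0,"hand": 1}]'

```text
t: 15.83
eef_pos: [0.5746, 0.0067, 0.2193]
ee_rot: [-0.009, -0.075, -0.703, 0.707]
contact_force: [0.2, -0.2, -0.7]
width: 0.0945
```

jog_arm --commands '[{"dx": 0.02,"dy": -0.025,"dz": 0.0,"rx": 0,"ry": 0,"rz": 0,"hand": 1},{"dx": 0.04,"dy": -0.055,"dz": 0.0,"rx": 0,"ry": 0,"rz": 0,"hand": 1},{"dx": 0.055,"dy": -0.085,"dz": 0.02,"rx": 0,"ry": 0,"rz": 0,"hand": 1},{"dx": 0.065,"dy": -0.115,"dz": 0.04,"rx": 0,"ry": 0,"rz": 0,"hand": 1},{"dx": 0.075,"dy": -0.13,"dz": 0.07,"rx": 0,"ry": 0,"rz": 0,"hand": 1}]'

```text
t: 16.25
eef_pos: [0.4789, -0.0535, 0.3428]
ee_rot: [-0.011, -0.075, -0.703, 0.707]
contact_force: [1.2, -0.3, 0.9]
width: 0.0939
```

jog_arm --commands '[{"dx": 0.0,"dy": -0.01,"dz": 0.03,"rx": 0,"ry": -0.08,"rz": 0,"hand": 1},{"dx": 0.0,"dy": -0.02,"dz": 0.065,"rx": 0,"ry": -0.16,"rz": 0,"hand": 1},{"dx": 0.0,"dy": -0.03,"dz": 0.1,"rx": 0,"ry": -0.24,"rz": 0,"hand": 1},{"dx": 0.0,"dy": -0.03,"dz": 0.135,"rx": 0,"ry": -0.32,"rz": 0,"hand": 1},{"dx": 0.0,"dy": -0.03,"dz": 0.15,"rx": 0,"ry": -0.36,"rz": 0,"hand": 1}]'

```text
t: 16.67
eef_pos: [0.4608, -0.2079, 0.3704]
ee_rot: [-0.135, 0.053, -0.689, 0.71]
contact_force: [-1.3, 0.1, 0.9]
width: 0.0941
```

```bash
python3 go.py|head -1; python3 - <<'E'
from h import *
a=eyes.capture("top")
cv2.imwrite("pics/t13.png",cv2.resize(a[120:300,205:425],None,fx=3.3,fy=3.3,interpolation=2))
E
```

```text
t 16.6667 pos [ 0.4608 -0.2079  0.3704] tip [ 0.4845 -0.2105  0.1726] F [-1.3081  0.0989  0.9494]
```

View pics/t13.png

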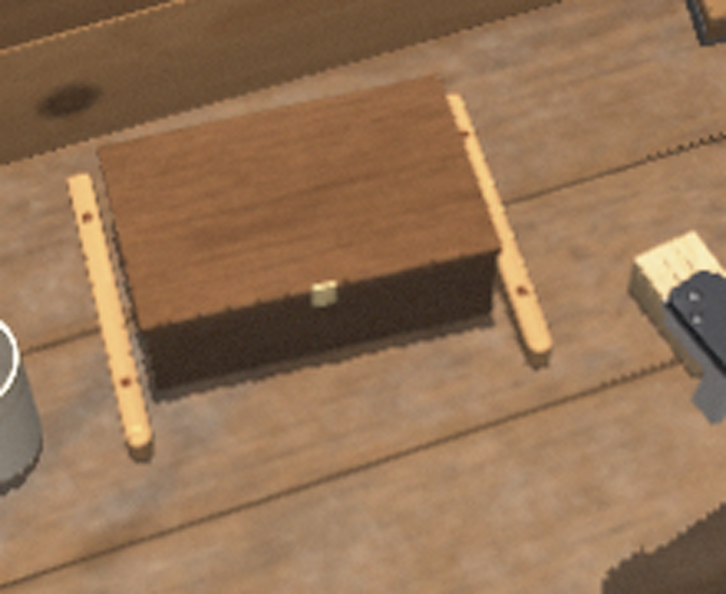

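The picture matches the one before the check: box between the rails, near corners at (138,330) and (500,249). The hand is in the air at about 0.17 m and touches nothing.

```bash
python3 -c "
from workcell import ticket
print(ticket.close_job())"
```

```text
the job is handed in; nothing more can be done
None
```

The box is parked against the back stop and the job is handed in at about 17 s. No verdict came back. I pushed the box's right side with both fingers to centre it and turn it parallel to the lane. Then I pushed its near face down the lane to the stop and took the hand away.

**Position checks:**
- **Sideways:** the last camera measurement put the box 2 mm (top camera) and 6 mm (scene camera) left of the lane's centre line. The limit is 11 mm.
- **Angle:** within about 0.2° of the lane's direction.
- **Depth:** here the checks disagree. The cameras read 0.123 m (top) and 0.120 m (scene), and the scene value is just under the 0.121 m limit.

**Check by touch:** because of that, I went back and pressed the near wall low down with the fingertips leaned in. The hand stalled at about 10 N, against about 4.5 N while sliding. Its position puts the box at x ≈ 0.126 m, so I take it to be seated on the bumpers. The picture afterwards looked unchanged; I did not re-measure it.

**Other objects:** I saw no sign of contact with the rails, the mug or the offcut.

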